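Hang the topping shelf on the slotted uprights

ROBOT

A 6-joint arm with a two-finger parallel gripper is mounted at the origin on the work surface. World frame = base frame: x ahead of the robot, y to its left, z up, the work surface at z = 0. Lengths are in m, angles in rad, forces in N, time in s.
With the tool pointing down it reaches from about 0.25 to 0.775 m from the base axis. Payload 4 kg.
Tool frame: the origin (TCP) lies on the centre line of the jaws, within the pads' length; the fingertips stand 8 mm ahead of it and the grasp point (between the pads) lies 11 mm behind it; z points along the fingers, y is the direction in which the jaws open and shut (so a half turn about z gives the same grasp; the last joint's range is limited). The gripper opens to 94 mm and grips with 3 to 60 N. Pads are 16 mm wide; open, the fingers measure 119 mm over their backs; the gripper's body (75 mm by 177 mm) begins 78 mm behind the grasp point.
Start: joints at [-1.273, 0.087, 1.371, -0, 1.684, -0.103], TCP at [0.215, -0.506, 0.184] pointing down, gripper open.
Joint ranges: [-3.1, 3.1], [-0.76, 2.03], [0.27, 2.55], [-1.08, 4.22], [0.17, 2.65], [-2.57, 2.57]. Speed limits (rad/s): [2.79, 2.79, 3.14, 3.14, 3.14, 3.14].

INTERFACE

Orientations are given as [roll, pitch, yaw] about the fixed x, y, z axes, in that order (R = Rz(yaw) Ry(pitch) Rx(roll)).
In Python, from bench import robot, cams, close_job gives the robot as it stands.
- The arm moves only by the tool arm_command, never from a script. Its argument "plan" is one flat list of numbers, 7 for each row, row after row: the shift along the tool's x, y, z in cm, then the turn, a rotation vector about the tool's x, y, z in degrees, then the closure, from 0 (fully open) to 1 (shut). A call has 1 to 8 rows; each row shifts and turns the commanded pose from where the row before left it, along the tool's axes as they then stand; what a row does not reach is not made up. A row lasts 1/8 s, in which the tool goes at most 62.5 mm and 10.7 degrees, less where a joint would pass 70% of its speed; a pose out of reach is approached as far as the arm can. A call with a gripper value outside its range is refused whole. The fingers move at their own pace and stop on an object; the grip force is fixed at half the most. Time passes only in rows, so rows that do not move let the fingers close. It gives the time, the measured TCP pose, the force and the opening at its end, in the units of the state.
- robot.get_obs(): the state, without advancing time (a new reading comes with each control period).
- cams.snapshot(name): name is "side" or "top" or "wrist"; returns a dict with "pixels" (400x640x3 uint8, red, green, blue), "fov_y" (degrees; the focal length in pixels is half the picture's height over the tangent of half this angle, whatever the lens; pixels are square), "cx", "cy" (the principal point, pixels), "camera_from_world" (4x4, takes a point from world to camera coordinates); the wrist camera has in their place "tool_from_camera" (4x4, takes a point from camera to tool coordinates, whose origin is the TCP and whose axes are the flange's). Camera axes: x right, y up, looking along -z (the intrinsics and any distortion apply to the point x, -y, -z); pixel columns grow to the right and rows downward; lengths in m; the calibration is good to about 2 mm. A picture is of the moment at which its call begins: read the wrist's pose just before it. There is no depth.
- close_job(): hands the job in, once; it reports no verdict.
The state is a dict: "time": time; "joint_positions": joint angles; "qvel": joint speeds; "joint_torque": joint torques, N m; "tool_pos": TCP position; "ee_rot": TCP orientation; "wrist_force": force on the tool from outside, world axes, zero at the start; "wrist_torque": the same for the moment, N m; "width": finger opening in m.
Only numpy, scipy, OpenCV 4.12 (cv2) and the standard library are available. Lean on these libraries where they do the work, as an engineer would, in place of code of your own. Each camera call takes 0.05 s, during which the arm holds its last target.

TASK

Hang the loose steel topping shelf on the counter rack above the shelf that is already there: hook both of its claws into the top pair of slots, then press it down until both spring catches have snapped over the claws and it is fully home and level, and let go. The uprights stand on springy buffers and give under the push, so press by feel, firmly but never hard (keep well below 4 kg), and leave the jar, the food box and the tray stack where they are.

Things in the scene. Friction and masses are not known exactly. Their poses are not given: they have to be found in the camera images.
- shelf: Loose steel shelf, 220 mm long (y), about 0.45 kg, standing upright on the counter. Origin: back face, mid-length, underside; x points out of its back (claw side), z up. Ledge 75 mm deep (x -75 to 0), 5 mm thick, front lip 20 mm high; back plate x -10 to 0, up to z 41 mm, full length; two claws stand out of the back at y +90 and -90 mm
- tab (a point): Middle of the grip tab that rises from the middle of the shelf's back plate: shelf x -5, y 0, z 65 mm (32 mm above the claw points); axes as the shelf's. Tab 60 mm wide (y), 10 mm thick (x), top at z 85 mm. Pinch it from above across its thickness, along the shelf's x
- claw_left (a point): Underside of the left (+y) claw's neck where it leaves the back face: shelf x 0, y 90, z 33 mm; axes as the shelf's. Claw 10 mm wide, 22 mm high: neck 6 mm high (up from here), gap of 5.6 mm behind the back face, then at x 5.6 to 10.6 mm a tail down to 16 mm below this point, ending in a round tooth that reaches x 13.6 mm
- claw_right (a point): The same for the right (-y) claw: shelf x 0, y -90, z 33 mm. To hang: claws enter the slots straight along rack x with both claw points 18 to 20 mm above the slot points, until the shelf's back touches the uprights (a claw that misses its slot stops 11 to 14 mm short); then lower, tails behind the plate
- rack: Fixed rack: base 160 x 250 mm, two slotted uprights 30 mm wide, 180 mm apart, 246 mm tall. Origin on the counter midway between them, in the plane of their front faces; x points from front to back, z up. A like shelf hangs in the lower slots (stock up to 103 mm high). The uprights are sprung: pressed down they sink together, about 1 mm per 1.2 N, up to 30 mm, and come back up
- slot_left (a point): Middle of the sill (lower edge) of the left (+y) top slot, on the front face, 200 mm above the counter unloaded; axes as the rack's; sinks with the uprights. Slot 14 mm wide, 28.5 mm high (up from here), plate 4 mm thick. Fully home the neck rests on the sill: claw point level with this point, shelf's back 0 to 2 mm off the face
- slot_right (a point): The same for the right (-y) top slot. Spring catches: in each upright behind the top slot a sprung ramp meets the claw's tooth about 14 mm above home; pushing past both takes roughly 8 to 20 N in all, depending on friction, and then they snap over the teeth in the last 3 mm and the shelf cannot lift. A catch not passed leaves that end standing high
- jar: Bystander: amber jar, 56 mm across, 80 mm tall; origin under its centre
- food_box: Bystander: steel food box with a blue lid, 170 x 110 x 74 mm; origin under its centre
- tray_stack: Bystander: stack of four trays, 150 x 110 x 64 mm; origin under its centre
Mind the look-alikes: they are no part of the job. What is shaped like the shelf but turquoise is not meant.

How it is judged:
On the way, in this order (a step that is already met when the one before it is completed fails the run):
1. the shelf is lifted off the counter (height (world z) of shelf above 0.05 m), for 0.1 s.
2. both claws are hooked behind the top slots (x of claw_left in the frame of slot_left above -0.004 m and x of claw_right in the frame of slot_right above -0.004 m and z of claw_left in the frame of slot_left below 0.012 m and z of claw_right in the frame of slot_right below 0.012 m and distance between claw_left and slot_left below 0.014 m and distance between claw_right and slot_right below 0.014 m).
At the end, for the whole second after the job is handed in: Both claws of the shelf are in the top slots, each neck within 2 mm above its sill and within 5 mm of its home point with the back no more than 4 mm off the upright, so that the catches lock it; the shelf is upright within 0.1 rad, at rest and released (x of claw_left in the frame of slot_left above -0.004 m and x of claw_right in the frame of slot_right above -0.004 m and z of claw_left in the frame of slot_left below 0.002 m and z of claw_right in the frame of slot_right below 0.002 m and distance between claw_left and slot_left below 0.005 m and distance between claw_right and slot_right below 0.005 m and angle between shelf's own z axis and vertical below 0.1 rad and linear speed of shelf below 0.02 m/s); the robot touches nothing.
It fails at once if the shelf is forced against the rack with more than 40 N (contact force between shelf and rack above 40 N).
It fails at once if the jar is moved (distance of jar from where it was at the start of the episode above 0.02 m).
It fails at once if the food box is moved (distance of food_box from where it was at the start of the episode above 0.02 m).
It fails at once if the tray stack is moved (distance of tray_stack from where it was at the start of the episode above 0.02 m).
It also fails if it takes over 61 s, if anything falls off the work surface, if the arm or the gripper's body presses on something with over 40 N, if the wrist force passes 120 N, or if a joint passes its speed limit or range.

## Working session

There is one attempt and no reset: what is moved stays moved. The work goes in short steps, Python scripts to look and compute and a tool call to move; the robot and the scene stay as the last step left them, time stands still between calls to the robot, and variables do not carry over. Pictures are saved under pics/ and viewed, and the job is handed in when it is done.

Besides the shell and the picture viewer there is one more tool, called after "Call:" as name(argument=value, ...) on one line, values as JSON. arm_command: Moves the arm, as the interface text tells. Its arguments: {"type":"object","properties":{"plan":{"type":"array","items":{"type":"number"}}},"required":["plan"]}

```bash
ls; mkdir -p pics; cat > h.py <<'E'
import numpy as np, cv2
from bench import robot, cams
from scipy.spatial.transform import Rotation as R
def snap(n,save=None):
    s=cams.snapshot(n)
    if save: cv2.imwrite('pics/'+save,s['pixels'][:,:,::-1])
    return s
def f(s): return 200/np.tan(np.radians(s['fov_y'])/2)
E
python3 - <<'E'
from h import *
print(robot.get_obs())
for n in ['side','top','wrist']:
    s=snap(n,n+'0.png'); print(n,{k:v for k,v in s.items() if k!='pixels'})
E
```

```text
pics
{'time': 0.0, 'joint_positions': array([-1.27311619e+00,  8.79361866e-02,  1.37223398e+00, -5.43550357e-05,
        1.68360558e+00, -1.03099762e-01]), 'qvel': array([-0.00013153,  0.00066821,  0.00023883,  0.00109177, -0.0001805 ,
        0.00044132]), 'joint_torque': array([-6.92978074e-05, -3.40183568e+01, -3.02425182e+01,  7.18140299e-02,
        3.30118323e-02, -1.50032424e-04]), 'tool_pos': array([ 0.21437645, -0.50585259,  0.18282481]), 'ee_rot': array([-3.13941559e+00, -1.70941845e-04,  4.00773650e-01]), 'wrist_force': array([-0.13382853,  0.32938541,  0.20869767]), 'wrist_torque': array([ 0.00197477,  0.00193997, -0.03537274]), 'width': 0.09371548594813586}
side {'fov_y': 55.72036437828263, 'cx': 321.3219335582019, 'cy': 195.08219169321933, 'camera_from_world': array([[-0.81586104, -0.57821146, -0.00650204,  0.47113425],
       [ 0.41129772, -0.58817477,  0.69633658, -0.34057022],
       [-0.40645412,  0.56543961,  0.71768593, -1.1658072 ],
       [ 0.        ,  0.        ,  0.        ,  1.        ]])}
top {'fov_y': 49.660418552755104, 'cx': 325.8447270223402, 'cy': 199.49474785594245, 'camera_from_world': array([[ 4.57641345e-02, -9.98952081e-01, -6.18975195e-04,
        -1.16259341e-02],
       [ 9.79105954e-01,  4.47320261e-02,  1.98369800e-01,
        -5.85532544e-01],
       [-1.98134236e-01, -9.68426448e-03,  9.80127053e-01,
        -1.59253237e+00],
       [ 0.00000000e+00,  0.00000000e+00,  0.00000000e+00,
         1.00000000e+00]])}
wrist {'fov_y': 67.84704061299769, 'cx': 319.5526313573339, 'cy': 200.08641209468752, 'tool_from_camera': array([[-2.98184204e-05,  9.71062926e-01,  2.38823770e-01,
         6.87945317e-02],
       [ 9.99999939e-01, -5.38324142e-05,  3.43739153e-04,
         1.44744323e-04],
       [ 3.46648807e-04,  2.38823766e-01, -9.71062866e-01,
        -1.99419590e-01],
       [ 0.00000000e+00,  0.00000000e+00,  0.00000000e+00,
         1.00000000e+00]])}
```

View pics/side0.png

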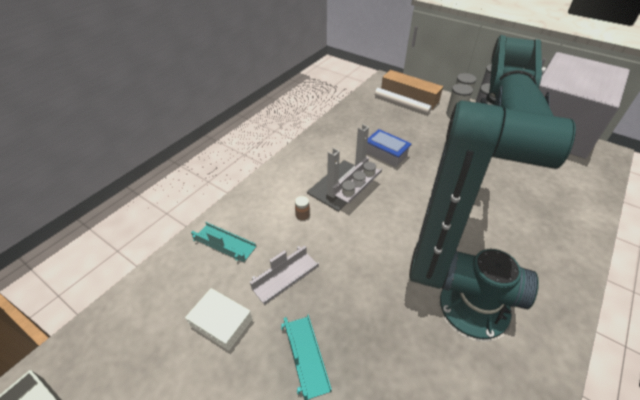

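View pics/top0.png

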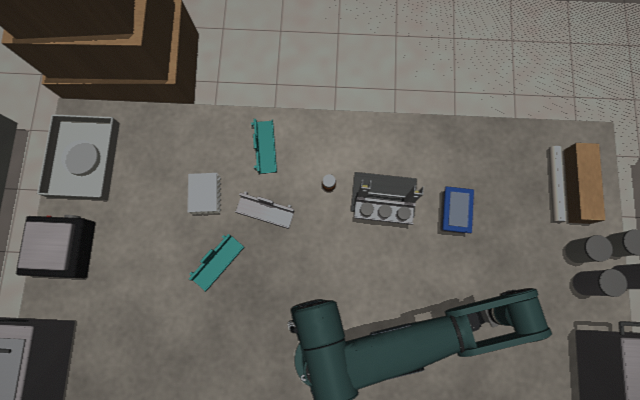

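View pics/wrist0.png

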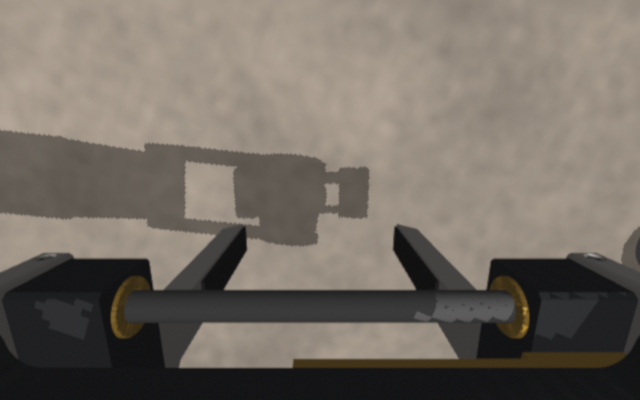

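Possible shelves in the top view: the loose grey steel one (265,210), turquoise ones at (265,147) and (217,263), and a grey one already hanging on the rack (384,212). The description calls for steel and loose, which is (265,210) in the top view and (284,272) in the side view. I'll check it in a close crop.

```bash
python3 - <<'E'
import cv2
import numpy as np
t=cv2.imread('pics/top0.png'); s=cv2.imread('pics/side0.png')
a=cv2.resize(t[180:240,225:305],None,fx=5,fy=5,interpolation=cv2.INTER_CUBIC)
b=cv2.resize(t[165:230,345:425],None,fx=5,fy=5,interpolation=cv2.INTER_CUBIC)[:300]
cv2.imwrite('pics/c1.png',np.hstack([a,b]))
a=cv2.resize(s[240:310,240:330],None,fx=4.4,fy=4.4,interpolation=cv2.INTER_CUBIC)
b=cv2.resize(s[120:212,300:390],None,fx=4.4,fy=4.4,interpolation=cv2.INTER_CUBIC)[:400]
a=np.vstack([a,np.zeros((400,a.shape[1],3),np.uint8)])[:400]
cv2.imwrite('pics/c2.png',np.hstack([a,b]))
E
```

```text
(no output)
```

View pics/c1.png

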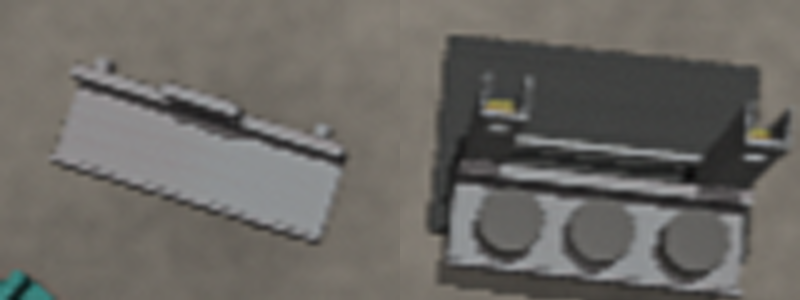

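View pics/c2.png

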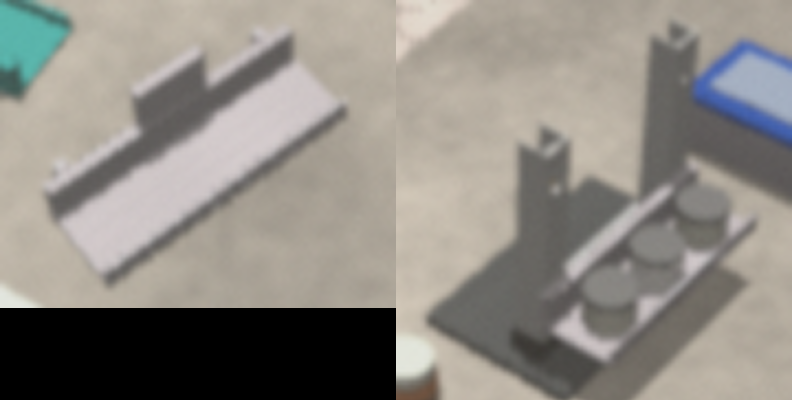

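The crop shows a plain grey shelf with two claws on its far (+x) side and a tab in the middle. The rack's uprights face the robot, with the slots near their tops. Next I'll get coarse poses by casting rays.

```bash
cat >> h.py <<'E'
def ray(s,u,v,Tcw=None):
    F=f(s); d=np.array([(u-s['cx'])/F,-(v-s['cy'])/F,-1.])
    if Tcw is None: Tcw=np.linalg.inv(s['camera_from_world'])   # world from camera
    return Tcw[:3,3], Tcw[:3,:3]@d
def onz(s,u,v,z,T=None):
    o,d=ray(s,u,v,T); return o+d*(z-o[2])/d[2]
def tri(a,b):
    A=np.zeros((3,3));B=np.zeros(3)
    for o,d in (a,b):
        d=d/np.linalg.norm(d);P=np.eye(3)-np.outer(d,d);A+=P;B+=P@o
    p=np.linalg.solve(A,B)
    g=[np.linalg.norm(np.cross(d/np.linalg.norm(d),p-o)) for o,d in (a,b)]
    return p,max(g)
def proj(s,p,T=None):
    C=s['camera_from_world'] if T is None else np.linalg.inv(T)
    q=C[:3,:3]@np.asarray(p)+C[:3,3];F=f(s)
    return s['cx']+F*q[0]/-q[2], s['cy']-F*q[1]/-q[2]
def wristT(s,obs):
    T=np.eye(4);T[:3,:3]=R.from_euler('xyz',obs['ee_rot']).as_matrix();T[:3,3]=obs['tool_pos']
    return T@s['tool_from_camera']
E
python3 - <<'E'
from h import *
t=snap('top');s=snap('side')
def T(u,v,z):print((u,v),onz(t,u,v,z).round(4))
# shelf from crop: x=225+X/5, y=180+Y/5
print('shelf ledge corners, lip top z .02'); 
for X,Y in((52,158),(320,240)):T(225+X/5,180+Y/5,.02)
print('backplate top back edge z.041')
for X,Y in((78,66),(347,150)):T(225+X/5,180+Y/5,.041)
print('tab top back z.085')
for X,Y in((165,85),(240,110)):T(225+X/5,180+Y/5,.085)
print('rack base corners z~.01?')
for X,Y in((445,38),(760,68),(430,230)):T(345+(X-400)/5,165+Y/5,.0)
print('uprights top z.246: back-left corners')
for X,Y in((487,75),(528,80),(740,178),(790,115)):T(345+(X-400)/5,165+Y/5,.246)
def ts(ct,cs): 
    p,g=tri(ray(t,*ct),ray(s,*cs)); print(ct,cs,p.round(4),round(g,4))
ts((225+205/5,180+98/5),(240+170/4.4,240+70/4.4))
# jar, box, tray
print('jar',onz(t,329,182,.08),'box',onz(t,458,209,.074),'tray',onz(t,204,193,.064))
E
```

```text
shelf ledge corners, lip top z .02
(235.4, 211.6) [0.5292 0.3648 0.02  ]
(289.0, 228.0) [0.4746 0.1525 0.02  ]
backplate top back edge z.041
(240.6, 193.2) [0.5988 0.3463 0.041 ]
(294.4, 210.0) [0.5424 0.1342 0.041 ]
tab top back z.085
(258.0, 197.0) [0.578  0.2703 0.085 ]
(273.0, 202.0) [0.5615 0.2126 0.085 ]
rack base corners z~.01?
(354.0, 172.6) [ 0.7123 -0.092   0.    ]
(417.0, 178.6) [ 0.6991 -0.3444  0.    ]
(351.0, 211.0) [ 0.5557 -0.0853  0.    ]
uprights top z.246: back-left corners
(362.4, 180.0) [ 0.621  -0.1081  0.246 ]
(370.6, 181.0) [ 0.6188 -0.1361  0.246 ]
(413.0, 200.6) [ 0.5572 -0.2808  0.246 ]
(423.0, 188.0) [ 0.6024 -0.3144  0.246 ]
(266.0, 199.6) (278.6363636363636, 255.9090909090909) [0.5719 0.2412 0.0761] 0.0008
jar [0.64945562 0.00606012 0.08      ] box [ 0.56857887 -0.48390158  0.074     ] tray [0.58841525 0.48118251 0.064     ]
```

```bash
cat >> h.py <<'E'
def plan(target,yaw,n,cl=0.,tilt=None):
    """rows (cm,deg in tool axes) from measured pose to target; prints rounded"""
    o=robot.get_obs();p=o['tool_pos'].copy();Rc=R.from_euler('xyz',o['ee_rot'])
    Rt=R.from_euler('xyz',[np.pi,0,yaw]) if tilt is None else tilt
    rv=(Rc.inv()*Rt).as_rotvec()
    dp=(np.array(target)-p)/n; out=[]
    for i in range(n):
        sh=Rc.inv().apply(dp)*100; tr=np.degrees(rv/n)
        out.append([*sh.round(2),*tr.round(1),cl]); Rc=Rc*R.from_rotvec(rv/n)
    print('now',p.round(4),o['ee_rot'].round(4),'t',round(o['time'],2))
    for r in out: print(', '.join('%g'%x for x in r)+',')
def st():
    o=robot.get_obs();print('t',round(o['time'],2),'p',o['tool_pos'].round(4),'rpy',o['ee_rot'].round(4),'F',o['wrist_force'].round(2),'M',o['wrist_torque'].round(2),'w',round(o['width'],4))
E
python3 - <<'E'
from h import *
plan([0.52,-0.285,0.42],1.52,8)
E
```

```text
now [ 0.2145 -0.5062  0.1835] [-3.1407e+00 -1.0000e-04  4.0080e-01] t 0.25
4.59, -1.06, -2.96, -0, -0, -8, 0,
4.7, -0.41, -2.96, -0, -0, -8, 0,
4.71, 0.25, -2.96, -0, -0, -8, 0,
4.63, 0.91, -2.96, -0, -0, -8, 0,
4.45, 1.54, -2.96, -0, -0, -8, 0,
4.2, 2.15, -2.96, -0, -0, -8, 0,
3.85, 2.71, -2.96, -0, -0, -8, 0,
3.44, 3.22, -2.96, -0, -0, -8, 0,
```

Call:
arm_command(plan=[4.6,-1.1,-3,0,0,-8,0,4.7,-0.4,-3,0,0,-8,0,4.7,0.3,-3,0,0,-8,0,4.6,0.9,-3,0,0,-8,0,4.5,1.5,-3,0,0,-8,0,4.2,2.2,-3,0,0,-8,0,3.9,2.7,-3,0,0,-8,0,3.4,3.2,-3,0,0,-8,0])

```text
time: 1.25
tool_pos: [0.5213, -0.2839, 0.425]
ee_rot: [3.141, 0.0, 1.522]
wrist_force: [0.4, -0.6, 0.9]
width: 0.0937
```

Call:
arm_command(plan=[0,0,0,0,0,0,0,0,0,0,0,0,0,0])

```text
time: 1.5
tool_pos: [0.52, -0.2854, 0.4231]
ee_rot: [-3.14, -0.0, 1.517]
wrist_force: [0.4, -0.2, -0.2]
width: 0.0941
```

```bash
python3 - <<'E'
from h import *
st(); snap('wrist','wA.png'); st()
E
```

```text
t 1.5 p [ 0.52   -0.2854  0.4231] rpy [-3.1402e+00 -2.0000e-04  1.5167e+00] F [ 0.4  -0.18 -0.21] M [-0.03 -0.05 -0.02] w 0.0941
t 1.55 p [ 0.5195 -0.2857  0.4229] rpy [-3.1396e+00 -6.0000e-04  1.5158e+00] F [ 0.65 -0.77 -0.29] M [-0.03 -0.05 -0.  ] w 0.0943
```

View pics/wA.png

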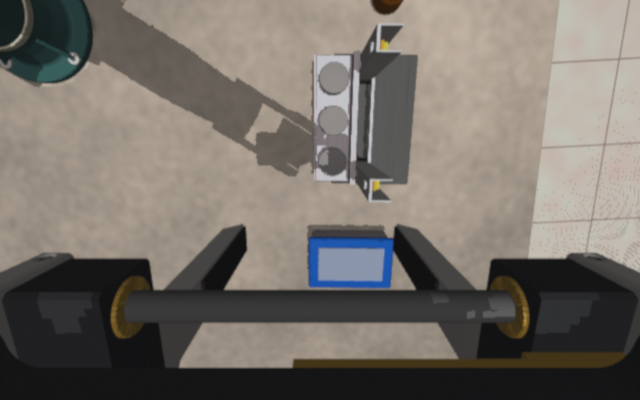

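The wrist view shows the rack in plan. The left upright's top is near (388,38), the right one's near (378,190), and the lower shelf's stock is at x≈333. I'll zoom in.

```bash
python3 - <<'E'
import cv2, numpy as np
t=cv2.imread('pics/wA.png')
a=cv2.resize(t[15:90,345:425],None,fx=5,fy=5,interpolation=cv2.INTER_CUBIC)
b=cv2.resize(t[140:215,345:425],None,fx=5,fy=5,interpolation=cv2.INTER_CUBIC)
cv2.imwrite('pics/c3.png',np.hstack([a,b]))
E
```

```text
(no output)
```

View pics/c3.png

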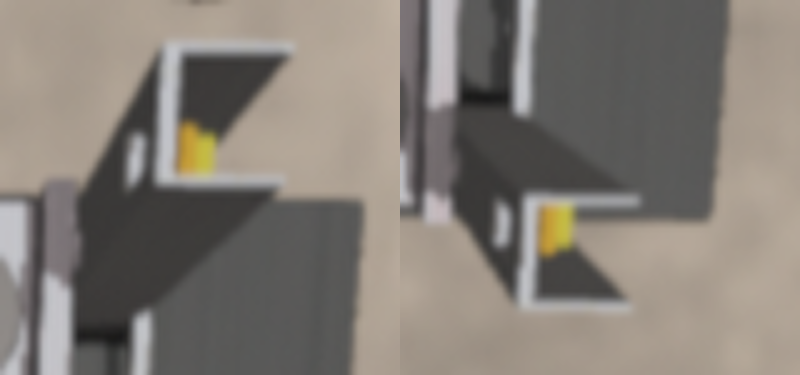

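```bash
python3 - <<'E'
from h import *
o=robot.get_obs(); s=snap('wrist'); T=wristT(s,o)
P={}
for n,X,Y,y0 in (('Lfl',163,43,15),('Lfr',155,186,15),('Rfl',125,193,140),('Rfr',118,308,140),('Lback',294,48,15),('Rback',231,308,140)):
    u=345+(X+.5)/5-.5; v=y0+(Y+.5)/5-.5
    P[n]=onz(s,u,v,.246,T); print(n,round(u,1),round(v,1),P[n].round(4))
L=(P['Lfl']+P['Lfr'])/2; Rr=(P['Rfl']+P['Rfr'])/2
d=L-Rr; print('sep',np.linalg.norm(d),'yaw',np.arctan2(-d[0],d[1]),'mid',(L+Rr)/2,
 np.linalg.norm(P['Lfl']-P['Lfr']),np.linalg.norm(P['Rfl']-P['Rfr']))
E
```

```text
Lfl 377.2 23.2 [ 0.5945 -0.106   0.246 ]
Lfr 375.6 51.8 [ 0.5924 -0.1358  0.246 ]
Rfl 369.6 178.2 [ 0.5832 -0.2839  0.246 ]
Rfr 368.2 201.2 [ 0.581  -0.3141  0.246 ]
Lback 403.4 24.2 [ 0.6243 -0.1087  0.246 ]
Rback 390.8 201.2 [ 0.6104 -0.3157  0.246 ]
sep 0.1784608538016964 yaw -0.0637604514927102 mid [ 0.58779455 -0.20994068  0.246     ] 0.029833799768746744 0.03033188014287838
```

```bash
python3 - <<'E'
from h import *
plan([0.553,0.173,0.25],1.31,8)
E
```

```text
now [ 0.5192 -0.2858  0.4229] [-3.1395e+00 -8.0000e-04  1.5154e+00] t 1.6
5.75, 0.11, 2.17, -0, -0, 1.5, 0,
5.75, -0.04, 2.16, -0, -0, 1.5, 0,
5.75, -0.19, 2.16, -0, -0, 1.5, 0,
5.74, -0.34, 2.16, -0, -0, 1.5, 0,
5.73, -0.48, 2.16, -0, -0, 1.5, 0,
5.72, -0.63, 2.16, -0, -0, 1.5, 0,
5.7, -0.78, 2.16, -0, -0, 1.5, 0,
5.68, -0.92, 2.16, -0, -0, 1.5, 0,
```

Call:
arm_command(plan=[5.75,0.1,2.2,0,0,1.5,0,5.75,0,2.2,0,0,1.5,0,5.75,-0.2,2.2,0,0,1.5,0,5.75,-0.3,2.2,0,0,1.5,0,5.75,-0.5,2.2,0,0,1.5,0,5.7,-0.6,2.2,0,0,1.5,0,5.7,-0.8,2.2,0,0,1.5,0,5.7,-0.9,2.2,0,0,1.5,0])

```text
time: 2.6
tool_pos: [0.5539, 0.1741, 0.2466]
ee_rot: [-3.141, 0.001, 1.305]
wrist_force: [0.4, 0.6, 0.5]
width: 0.094
```

Call:
arm_command(plan=[0,0,0,0,0,0,0,0,0,0,0,0,0,0,0,0,0,0,0,0,0])

```text
time: 2.98
tool_pos: [0.5552, 0.172, 0.2491]
ee_rot: [3.14, -0.0, 1.305]
wrist_force: [-1.0, -0.5, -0.1]
width: 0.0941
```

```bash
python3 - <<'E'
from h import *
st(); snap('wrist','wB.png'); st()
t=cv2.imread('pics/wB.png'); cv2.imwrite('pics/wB2.png',cv2.resize(t[0:240,200:440],None,fx=2.5,fy=2.5,interpolation=cv2.INTER_CUBIC))
E
```

```text
t 2.98 p [0.5552 0.172  0.2491] rpy [ 3.1397e+00 -3.0000e-04  1.3054e+00] F [-1.01 -0.49 -0.06] M [-0.07 -0.04 -0.  ] w 0.0941
t 3.02 p [0.5552 0.1721 0.2491] rpy [ 3.1397e+00 -5.0000e-04  1.3054e+00] F [ 0.31 -0.88  0.1 ] M [-0.08 -0.09  0.01] w 0.0937
```

View pics/wB.png

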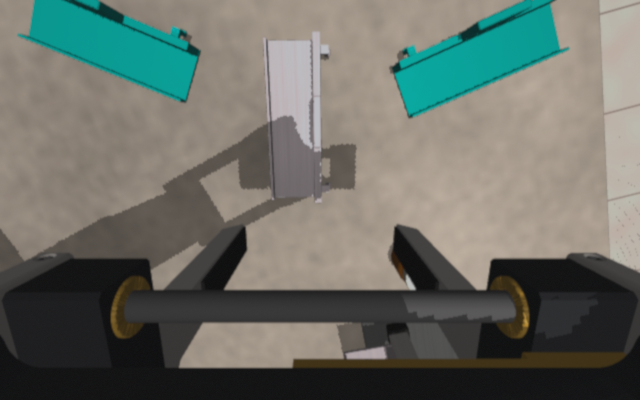

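The grey shelf is seen from above at columns 265–325, rows 32–200. Its claws are at (325,51) and (325,187).

```bash
python3 - <<'E'
import cv2, numpy as np
t=cv2.imread('pics/wB.png')
a=cv2.resize(t[25:105,255:345],None,fx=4.4,fy=6,interpolation=cv2.INTER_CUBIC)
b=cv2.resize(t[125:205,255:345],None,fx=4.4,fy=6,interpolation=cv2.INTER_CUBIC)
cv2.imwrite('pics/c4.png',np.hstack([a,b]))
b=cv2.resize(t[70:160,290:345],None,fx=8,fy=6,interpolation=cv2.INTER_CUBIC)
cv2.imwrite('pics/c5.png',np.clip(b*2.0,0,255).astype(np.uint8))
E
```

```text
(no output)
```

View pics/c4.png

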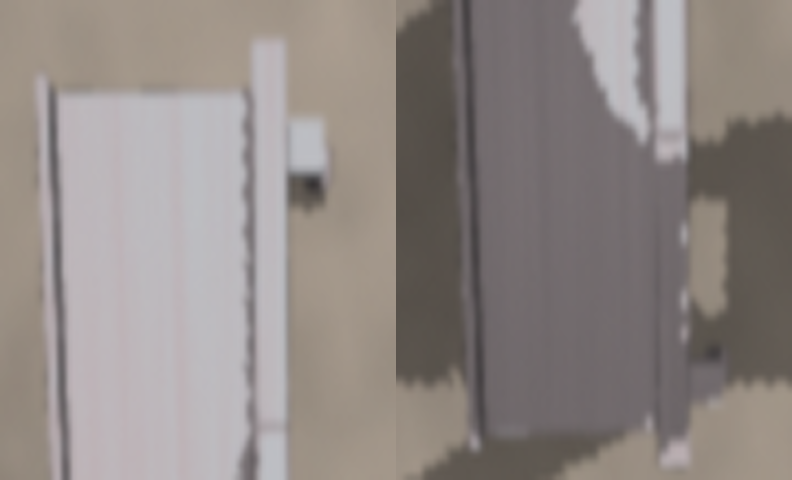

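View pics/c5.png

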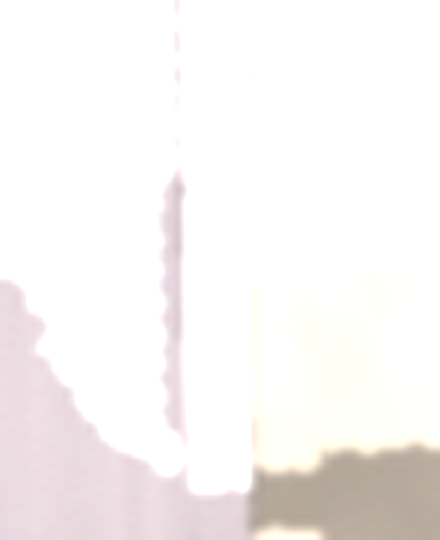

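```bash
python3 - <<'E'
from h import *
o=robot.get_obs(); s=snap('wrist'); T=wristT(s,o)
def p(u,v,z): return onz(s,u-.4,v-.4,z,T)
A=p(320.2,31.3,.041);B=p(321.4,203,.041)
d=A-B;yaw=np.arctan2(-d[0],d[1]);print(A,B,np.linalg.norm(d),'yaw',yaw,'mid',(A+B)/2)
# claws tops: left claw centre y
cl=p(320.6,49.5,.039); cr=p(321.2,125+382/6,.039)
print('claws',cl,cr,np.linalg.norm(cl-cr), (cl+cr)/2)
m=(A+B)/2; ex=np.array([np.cos(yaw),np.sin(yaw),0])
print('tab centre',m-0.005*ex)
for u,v in((321.3,96.3),(321.3,152)): print('tab end',p(u,v,.085))
E
```

```text
[0.60418328 0.34999008 0.041     ] [0.54830657 0.13781546 0.041     ] 0.21940892936529816 yaw -0.25750566778047734 mid [0.57624493 0.24390277 0.041     ]
claws [0.5993873  0.33039029 0.039     ] [0.55334086 0.15744455 0.039     ] 0.17897067413736106 [0.57636408 0.24391742 0.039     ]
tab centre [0.57140979 0.24517611 0.041     ]
tab end [0.5841779  0.27191352 0.085     ]
tab end [0.56747329 0.21020341 0.085     ]
```

```bash
python3 - <<'E'
from h import *
plan([0.5714,0.2452,0.12],1.3133,3)
E
```

```text
now [0.5552 0.1724 0.249 ] [ 3.1398e+00 -6.0000e-04  1.3057e+00] t 3.08
2.48, -0.12, 4.3, 0, -0, -0.1, 0,
2.48, -0.11, 4.3, 0, -0, -0.1, 0,
2.48, -0.11, 4.3, 0, -0, -0.1, 0,
```

Call:
arm_command(plan=[2.5,-0.1,4.3,0,0,-0.2,0,2.5,-0.1,4.3,0,0,-0.2,0,2.5,-0.1,4.3,0,0,0,0,0,0,0,0,0,0,0,0,0,0,0,0,0,0])

```text
time: 3.7
tool_pos: [0.5721, 0.2464, 0.1209]
ee_rot: [3.139, -0.001, 1.314]
wrist_force: [0.2, 0.2, 0.5]
width: 0.0941
```

```bash
python3 - <<'E'
from h import *
st(); snap('wrist','wC.png');snap('side','sC.png')
plan([0.5714,0.2452,0.054],1.3133,2)
t=cv2.imread('pics/sC.png'); w=cv2.imread('pics/wC.png')
cv2.imwrite('pics/c6.png',np.hstack([cv2.resize(t[180:320,220:360],(400,400)),w[:,120:520]]))
E
```

```text
t 3.7 p [0.5721 0.2464 0.1209] rpy [ 3.1392e+00 -7.0000e-04  1.3142e+00] F [0.24 0.2  0.49] M [ 0.   -0.08  0.01] w 0.0941
now [0.5728 0.2466 0.1222] [ 3.1370e+00 -2.5000e-03  1.3139e+00] t 3.8
-0.09, -0.06, 3.41, 0.1, -0.1, 0, 0,
-0.09, -0.06, 3.41, 0.1, -0.1, 0, 0,
```

View pics/c6.png

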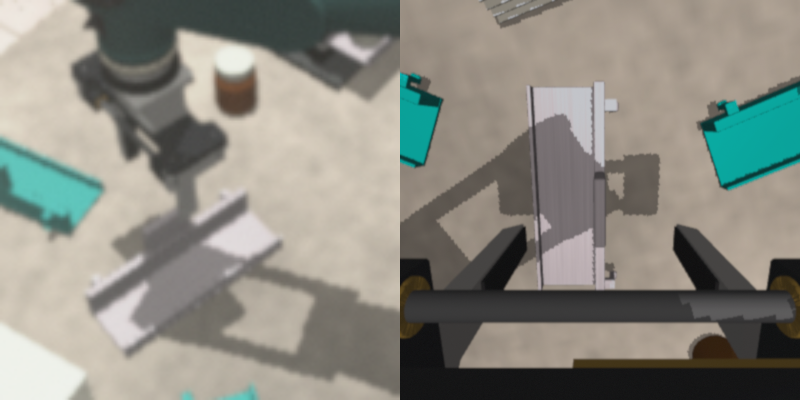

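The jaws straddle the tab, which sits at wrist column ~320 midway between the fingers. Going down to close.

Call:
arm_command(plan=[-0.1,0,3.4,0,0,0,0,-0.1,-0.1,3.3,0,0,0,0,0,0,0,0,0,0,0,0,0,0,0,0,0,0])

```text
time: 4.3
tool_pos: [0.5712, 0.2457, 0.0548]
ee_rot: [3.138, -0.002, 1.315]
wrist_force: [-0.2, 0.1, 0.8]
width: 0.0939
```

Call:
arm_command(plan=[0,0,0,0,0,0,1,0,0,0,0,0,0,1,0,0,0,0,0,0,1,0,0,0,0,0,0,1,0,0,0,0,0,0,1,0,0,0,0,0,0,1,0,0,0,0,0,0,1,0,0,0,0,0,0,1])

```text
time: 5.3
tool_pos: [0.5696, 0.2456, 0.0519]
ee_rot: [3.142, 0.0, 1.315]
wrist_force: [-0.2, -0.4, 0.0]
width: 0.0177
```

Call:
arm_command(plan=[0,0,0,0,0,0,1,0,0,0,0,0,0,1,0,0,0,0,0,0,1])

```text
time: 5.68
tool_pos: [0.57, 0.2455, 0.052]
ee_rot: [3.141, -0.0, 1.315]
wrist_force: [1.7, -0.0, -0.8]
width: 0.0098
```

```bash
python3 - <<'E'
from h import *
st(); snap('wrist','wD.png')
w=cv2.imread('pics/wD.png'); cv2.imwrite('pics/wD.png',w)
E
```

```text
t 5.67 p [0.57   0.2455 0.052 ] rpy [ 3.1407 -0.      1.3153] F [ 1.68 -0.04 -0.83] M [-0.09 -0.41  0.  ] w 0.0098
```

View pics/wD.png

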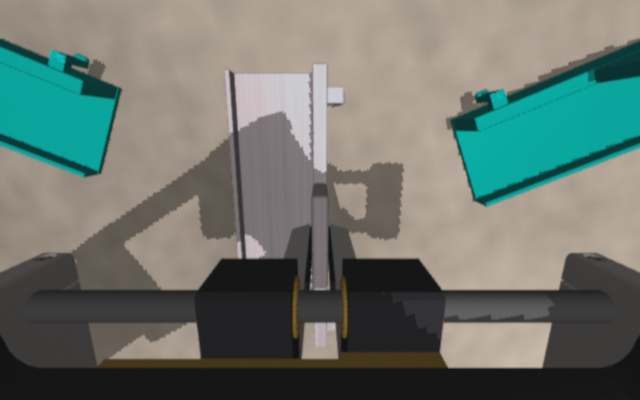

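The tab is gripped, with an opening of 9.8 mm. Lifting.

Call:
arm_command(plan=[0,0,-1.5,0,0,0,1,0,0,-3,0,0,0,1,0,0,-4,0,0,0,1,0,0,-4,0,0,0,1,0,0,-4,0,0,0,1,0,0,-3,0,0,0,1,0,0,0,0,0,0,1,0,0,0,0,0,0,1])

```text
time: 6.72
tool_pos: [0.5687, 0.2455, 0.2451]
ee_rot: [-3.139, 0.002, 1.315]
wrist_force: [-0.1, 0.3, -4.4]
width: 0.0095
```

```bash
python3 - <<'E'
from h import *
st(); snap('wrist','wE.png');snap('side','sE.png')
plan([0.523,-0.2058,0.25],1.507,12,1)
t=cv2.imread('pics/sE.png'); w=cv2.imread('pics/wE.png')
cv2.imwrite('pics/c7.png',np.hstack([cv2.resize(t[160:300,220:360],(400,400)),w[:,120:520]]))
E
```

```text
t 6.72 p [0.5687 0.2455 0.2451] rpy [-3.1387e+00  1.8000e-03  1.3155e+00] F [-0.12  0.25 -4.39] M [-0.07 -0.05 -0.05] w 0.0095
now [0.5685 0.2453 0.2441] [-3.1372e+00  2.9000e-03  1.3154e+00] t 6.83
-3.73, 0.58, -0.04, -0, 0, -0.9, 1,
-3.74, 0.52, -0.04, -0, 0, -0.9, 1,
-3.75, 0.46, -0.04, -0, 0, -0.9, 1,
-3.76, 0.4, -0.04, -0, 0, -0.9, 1,
-3.76, 0.34, -0.04, -0, 0, -0.9, 1,
-3.77, 0.28, -0.04, -0, 0, -0.9, 1,
-3.77, 0.22, -0.05, -0, 0, -0.9, 1,
-3.77, 0.16, -0.05, -0, 0, -0.9, 1,
-3.78, 0.1, -0.05, -0, 0, -0.9, 1,
-3.78, 0.04, -0.05, -0, 0, -0.9, 1,
-3.78, -0.02, -0.05, -0, 0, -0.9, 1,
-3.78, -0.08, -0.05, -0, 0, -0.9, 1,
```

View pics/c7.png

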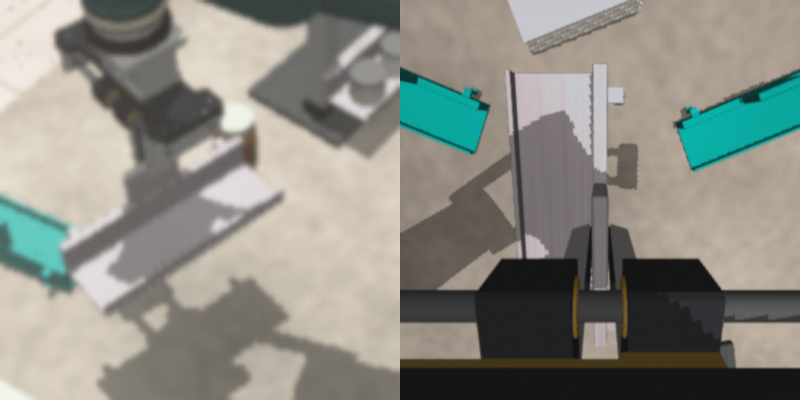

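Call:
arm_command(plan=[-3,0.3,0,0,0,-0.9,1,-3.8,0.3,0,0,0,-0.9,1,-3.8,0.3,0,0,0,-0.9,1,-3.8,0.2,0,0,0,-0.9,1,-3.8,0.1,0,0,0,-0.9,1,-3.8,0.1,0,0,0,-0.9,1,-3.8,0,0,0,0,-0.9,1,-3.8,0,0,0,0,-0.9,1])

```text
time: 7.82
tool_pos: [0.5226, -0.0482, 0.2451]
ee_rot: [-3.138, -0.0, 1.442]
wrist_force: [0.4, -0.6, -3.6]
width: 0.0098
```

Call:
arm_command(plan=[-3.8,0,0,0,0,-0.9,1,-3.8,0,0,0,0,-0.9,1,-3.8,0,0,0,0,-0.9,1,-3.8,0,0,0,0,-0.9,1,0,0,0,0,0,0,1,0,0,0,0,0,0,1,0,0,0,0,0,0,1])

```text
time: 8.7
tool_pos: [0.5076, -0.1973, 0.2465]
ee_rot: [-3.141, -0.001, 1.505]
wrist_force: [0.8, -0.0, -4.3]
width: 0.0099
```

```bash
python3 - <<'E'
from h import *
st(); snap('wrist','wF.png');snap('side','sF.png')
plan([0.533,-0.2064,0.24],1.507,3,1)
t=cv2.imread('pics/sF.png'); w=cv2.imread('pics/wF.png')
cv2.imwrite('pics/c8.png',np.hstack([cv2.resize(t[90:230,290:430],(400,400)),w[:,160:560]]))
E
```

```text
t 8.7 p [ 0.5076 -0.1973  0.2465] rpy [-3.1408e+00 -7.0000e-04  1.5051e+00] F [ 0.84 -0.02 -4.31] M [-0.03 -0.15  0.04] w 0.0099
now [ 0.5078 -0.1974  0.2469] [-3.1415e+00 -1.0000e-04  1.5053e+00] t 8.8
-0.24, 0.86, 0.23, -0, -0, -0, 1,
-0.24, 0.86, 0.23, -0, -0, -0, 1,
-0.24, 0.86, 0.23, -0, -0, -0, 1,
```

View pics/c8.png

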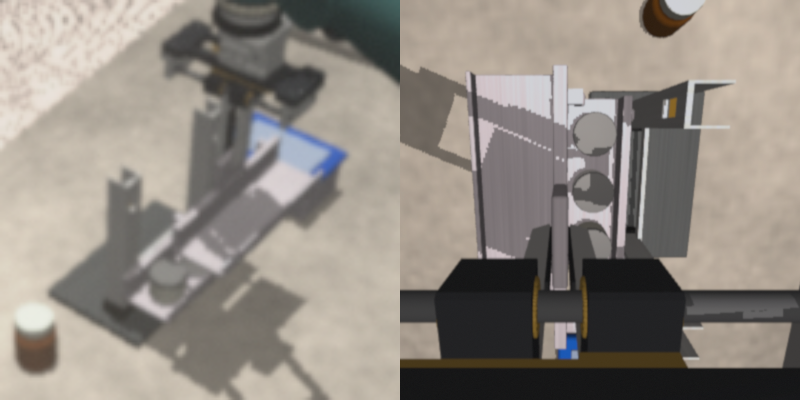

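The wrist view shows the held shelf's left claw and the left upright with its slot, both near the same rows. I'll measure the offset.

```bash
python3 - <<'E'
import cv2, numpy as np
t=cv2.imread('pics/wF.png')
a=cv2.resize(t[55:145,300:500],None,fx=4,fy=6,interpolation=cv2.INTER_CUBIC)
cv2.imwrite('pics/c9.png',a)
E
```

```text
(no output)
```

View pics/c9.png

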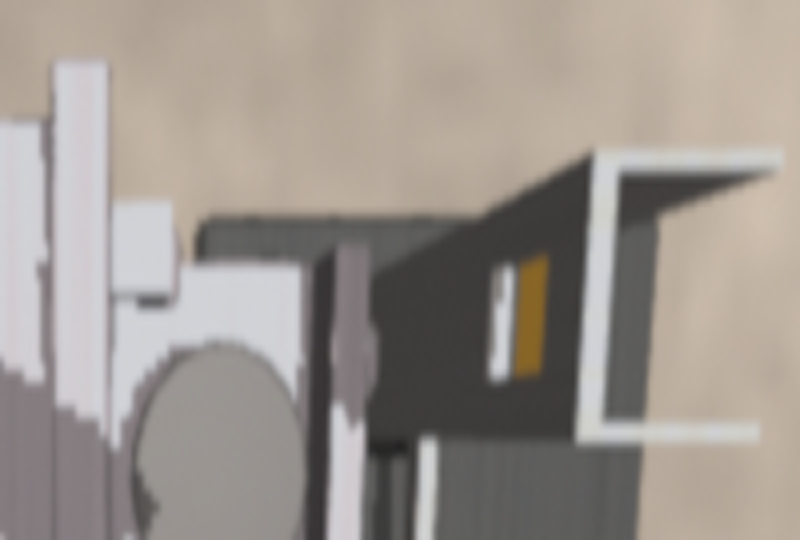

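```bash
cat > m.py <<'E'
from h import *
o=robot.get_obs(); s=snap('wrist'); 
o['tool_pos']=np.array([0.5078,-0.1973,0.2467]);o['ee_rot']=np.array([-3.1412,-.0004,1.5052])
T=wristT(s,o)
def p(X,Y,z): return onz(s,300+(X+.5)/4-.5,55+(Y+.5)/6-.5,z,T)
zs=o['tool_pos'][2]-.052
sl=[p(493,264,.2),p(487,382,.2)]
up=[p(595,150,.246),p(578,442,.246)]
cl=[p(112,201,zs+.039),p(112,294,zs+.039)]
end=p(108,60,zs+.041)
print('slot',sl,np.linalg.norm(sl[0]-sl[1]),sum(sl)/2)
print('up',up,np.linalg.norm(up[0]-up[1]),sum(up)/2)
print('claw',cl,np.linalg.norm(cl[0]-cl[1]),sum(cl)/2,'end',end)
yaw=-0.064;ex=np.array([np.cos(yaw),np.sin(yaw),0]);ey=np.array([-np.sin(yaw),np.cos(yaw),0])
d=sum(sl)/2-sum(cl)/2; print('slot-claw rack x,y',d@ex,d@ey)
d=sum(up)/2-sum(cl)/2; print('up-claw rack x,y',d@ex,d@ey)
d=sum(up)/2-end; print('end-based y',d@ey+.02)
E
python3 m.py
```

```text
slot [array([ 0.59465157, -0.11229027,  0.2       ]), array([ 0.59371029, -0.1271765 ,  0.2       ])] 0.01491595865170816 [ 0.59418093 -0.11973339  0.2       ]
up [array([ 0.59509651, -0.10500619,  0.246     ]), array([ 0.59343684, -0.13477563,  0.246     ])] 0.029815668016884612 [ 0.59426667 -0.11989091  0.246     ]
claw [array([ 0.51926679, -0.10359556,  0.2337    ]), array([ 0.5186782 , -0.11353289,  0.2337    ])] 0.009954746002529265 [ 0.5189725  -0.10856422  0.2337    ] end [ 0.51940531 -0.08929663  0.2357    ]
slot-claw rack x,y 0.07576879708945272 -0.006336242030602351
up-claw rack x,y 0.07586443760896817 -0.006487960330602772
end-based y -0.0057437921256493565
```

Slot and upright-top measurements agree. The claw needs +76 mm in x and about −6.5 mm in y, and it sits ~9 mm too high. I'll approach to ~25 mm off and measure again.

Call:
arm_command(plan=[-0.3,0,0.4,0,0,0,1,-0.4,0.5,0.4,0,0,0,1,0,1.2,0,0,0,0,1,0,1.2,0,0,0,0,1,0,1.2,0,0,0,0,1,0,1,0,0,0,0,1,0,0,0,0,0,0,1,0,0,0,0,0,0,1])

```text
time: 9.85
tool_pos: [0.5579, -0.2088, 0.239]
ee_rot: [-3.141, 0.0, 1.504]
wrist_force: [-0.1, -0.7, -3.5]
width: 0.0097
```

```bash
python3 - <<'E'
from h import *
st(); snap('wrist','wG.png');st();snap('side','sG.png')
t=cv2.imread('pics/wG.png')
a=cv2.resize(t[55:145,300:460],None,fx=5,fy=6,interpolation=cv2.INTER_CUBIC)
cv2.imwrite('pics/c10.png',a)
t=cv2.imread('pics/sG.png')
cv2.imwrite('pics/c11.png',cv2.resize(t[90:210,310:430],(600,600),interpolation=cv2.INTER_CUBIC))
E
```

```text
t 9.85 p [ 0.5579 -0.2088  0.239 ] rpy [-3.1411e+00  1.0000e-04  1.5039e+00] F [-0.14 -0.74 -3.51] M [-0.08 -0.09  0.07] w 0.0097
t 9.9 p [ 0.5579 -0.2088  0.2391] rpy [-3.1415e+00  1.0000e-04  1.5038e+00] F [-0.11 -0.41 -3.79] M [-0.03 -0.11  0.01] w 0.0093
```

View pics/c10.png

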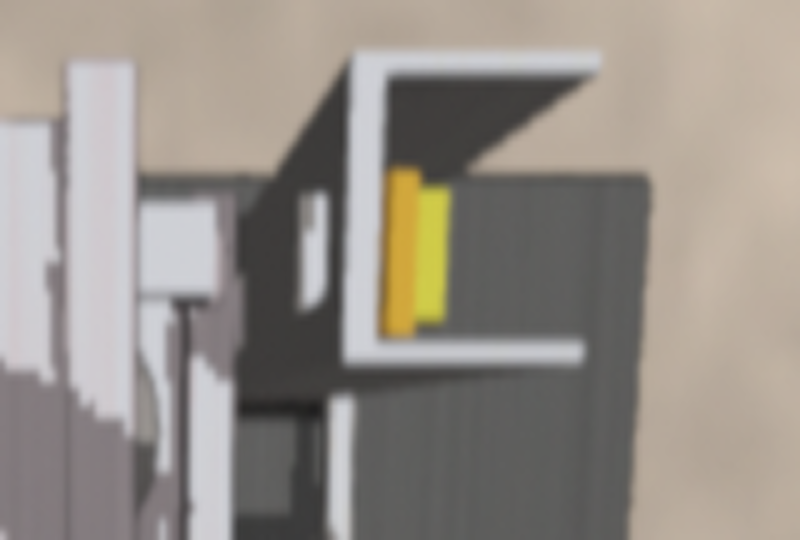

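View pics/c11.png

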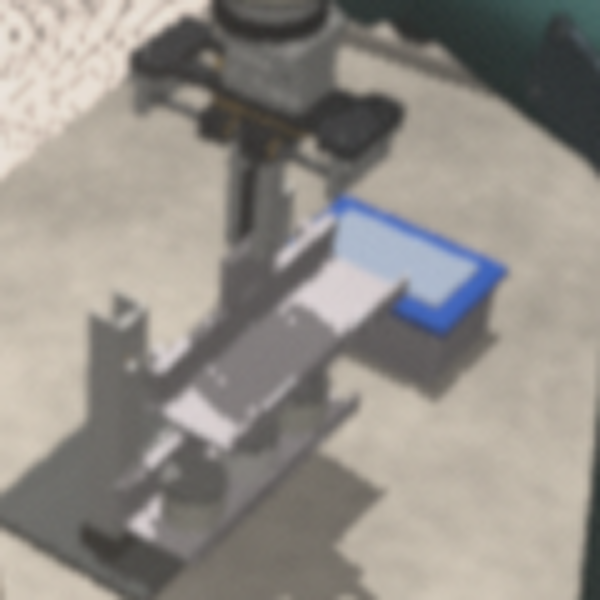

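```bash
python3 - <<'E'
from h import *
s=snap('wrist'); o={'tool_pos':np.array([.5579,-.2088,.239]),'ee_rot':np.array([-3.1413,.0001,1.5039])}
T=wristT(s,o)
def p(X,Y,z): return onz(s,300+(X+.5)/5-.5,55+(Y+.5)/6-.5,z,T)
zs=o['tool_pos'][2]-.052
sl=[p(301,193,.2),p(297,312,.2)];up=[p(354,50,.246),p(344,364,.246)];cl=[p(137,199,zs+.039),p(137,296,zs+.039)];end=p(135,60,zs+.041)
yaw=-0.064;ex=np.array([np.cos(yaw),np.sin(yaw),0]);ey=np.array([-np.sin(yaw),np.cos(yaw),0])
for n,q in(('slot',sl),('up',up),('claw',cl)):
    d=sum(q)/2-sum(cl)/2;print(n,np.linalg.norm(q[0]-q[1]),sum(q)/2,'rack dx,dy',d@ex,d@ey)
print('end',(sum(up)/2-end)@ey+.02)
E
```

```text
slot 0.014311672316169493 [ 0.59408639 -0.1198713   0.2       ] rack dx,dy 0.025257359220793713 0.0018114140401680814
up 0.03013653163310308 [ 0.59420697 -0.1200573   0.246     ] rack dx,dy 0.025389591573767776 0.0016335028538888388
claw 0.0103802540975549 [ 0.56876489 -0.12006364  0.226     ] rack dx,dy 0.0 0.0
end 0.0023801312504614404
```

Call:
arm_command(plan=[0.16,0,0.1,0,0,0,1,0,0.5,0,0,0,0,1,0,0.3,0,0,0,0,1,0,0,0,0,0,0,1,0,0,0,0,0,0,1])

```text
time: 10.62
tool_pos: [0.5662, -0.2078, 0.2379]
ee_rot: [-3.141, 0.0, 1.504]
wrist_force: [-0.5, 0.5, -4.3]
width: 0.0096
```

```bash
python3 - <<'E'
from h import *
st(); snap('wrist','wH.png');st()
t=cv2.imread('pics/wH.png')
a=cv2.resize(t[55:145,300:460],None,fx=5,fy=6,interpolation=cv2.INTER_CUBIC)
cv2.imwrite('pics/c12.png',a)
E
```

```text
t 10.62 p [ 0.5662 -0.2078  0.2379] rpy [-3.1414e+00  1.0000e-04  1.5039e+00] F [-0.45  0.46 -4.27] M [-0.07 -0.09 -0.09] w 0.0096
t 10.68 p [ 0.5661 -0.2077  0.2379] rpy [-3.1415e+00  1.0000e-04  1.5038e+00] F [-0.14  0.51 -3.77] M [-0.04 -0.11  0.02] w 0.0096
```

View pics/c12.png

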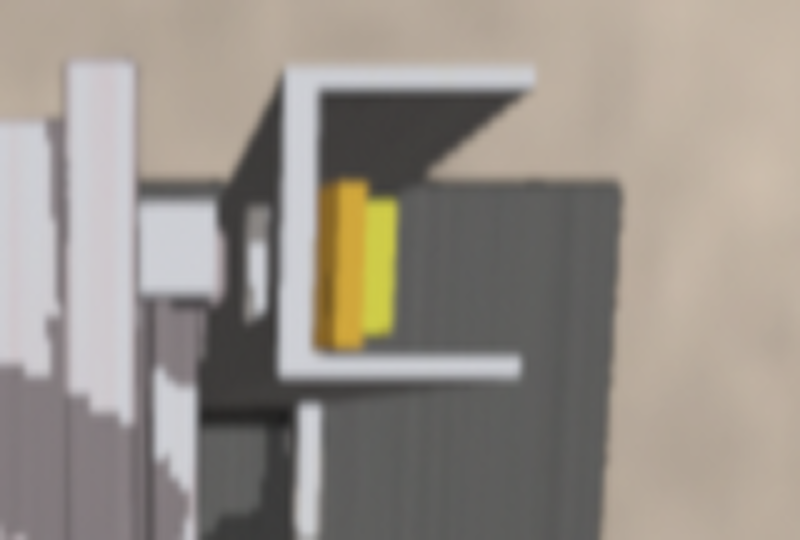

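```bash
python3 - <<'E'
from h import *
s=snap('wrist'); o={'tool_pos':np.array([.5661,-.2077,.2379]),'ee_rot':np.array([-3.1414,.0001,1.5038])}
T=wristT(s,o)
def p(X,Y,z): return onz(s,300+(X+.5)/5-.5,55+(Y+.5)/6-.5,z,T)
zs=o['tool_pos'][2]-.052
sl=[p(248,205,.2),p(244,325,.2)];up=[p(286,66,.246),p(279,381,.246)];cl=[p(137,199,zs+.039),p(137,296,zs+.039)];end=p(135,60,zs+.041)
yaw=-0.064;ex=np.array([np.cos(yaw),np.sin(yaw),0]);ey=np.array([-np.sin(yaw),np.cos(yaw),0])
for n,q in(('slot',sl),('up',up),('claw',cl)):
    d=sum(q)/2-sum(cl)/2;print(n,np.linalg.norm(q[0]-q[1]),sum(q)/2,'rack dx,dy',d@ex,d@ey)
print('end',(sum(up)/2-end)@ey+.02)
E
```

```text
slot 0.014413067233165867 [ 0.59408132 -0.11982973  0.2       ] rack dx,dy 0.017126338706414425 0.00023099991205730733
up 0.0301861951967387 [ 0.59412286 -0.12011544  0.246     ] rack dx,dy 0.01718606133891477 -5.14602031737082e-05
claw 0.010380277886054503 [ 0.57697527 -0.11896492  0.2249    ] rack dx,dy 0.0 0.0
end 0.0006950926755672146
```

Laterally aligned within 0.3 mm, with a 17 mm gap. Advancing in small steps and watching the force.

Call:
arm_command(plan=[0,0.3,0,0,0,0,1,0,0.3,0,0,0,0,1,0,0.2,0,0,0,0,1,0,0.2,0,0,0,0,1,0,0,0,0,0,0,1])

```text
time: 11.35
tool_pos: [0.5763, -0.2084, 0.2379]
ee_rot: [-3.142, 0.0, 1.504]
wrist_force: [-0.5, -0.7, -2.9]
width: 0.0098
```

Call:
arm_command(plan=[0,0.2,0,0,0,0,1,0,0.2,0,0,0,0,1,0,0,0,0,0,0,1])

```text
time: 11.72
tool_pos: [0.5802, -0.2086, 0.2379]
ee_rot: [-3.142, 0.0, 1.504]
wrist_force: [1.1, 0.1, -3.8]
width: 0.0095
```

Past the point where a missed claw would have stopped (only 3 mm left) and no force, so both claws are in. Closing the last gap.

Call:
arm_command(plan=[0,0.1,0,0,0,0,1,0,0.1,0,0,0,0,1,0,0,0,0,0,0,1])

```text
time: 12.1
tool_pos: [0.5822, -0.2088, 0.238]
ee_rot: [3.142, 0.0, 1.504]
wrist_force: [-1.6, -1.5, -4.4]
width: 0.0094
```

Call:
arm_command(plan=[0,0.1,0,0,0,0,1,0,0,0,0,0,0,1])

```text
time: 12.35
tool_pos: [0.5832, -0.2089, 0.238]
ee_rot: [3.142, 0.0, 1.504]
wrist_force: [-0.4, -0.5, -4.5]
width: 0.0098
```

```bash
python3 - <<'E'
from h import *
st(); snap('wrist','wI.png');st();snap('side','sI.png')
t=cv2.imread('pics/wI.png'); u=cv2.imread('pics/sI.png')
cv2.imwrite('pics/c13.png',np.hstack([cv2.resize(t[50:150,300:400],(400,400),interpolation=cv2.INTER_CUBIC),cv2.resize(u[100:200,320:420],(400,400),interpolation=cv2.INTER_CUBIC)]))
E
```

```text
t 12.35 p [ 0.5832 -0.2089  0.238 ] rpy [3.1416e+00 1.0000e-04 1.5039e+00] F [-0.36 -0.5  -4.54] M [-0.06 -0.15  0.02] w 0.0098
t 12.4 p [ 0.5831 -0.2089  0.2379] rpy [-3.1416e+00  1.0000e-04  1.5038e+00] F [-0.42  0.39 -4.43] M [-0.07 -0.12 -0.  ] w 0.0098
```

View pics/c13.png

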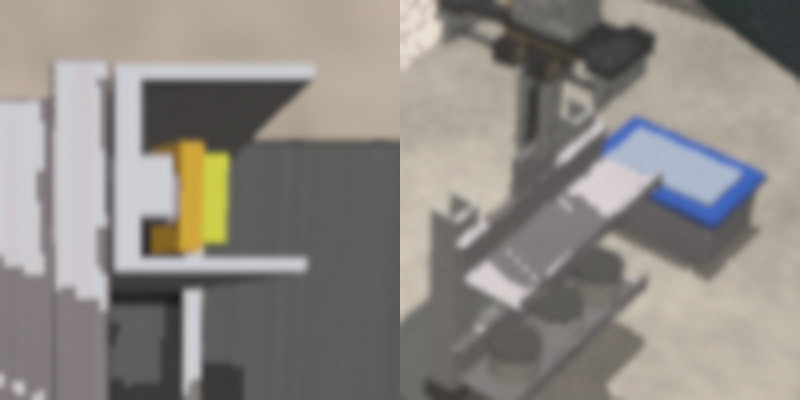

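Call:
arm_command(plan=[0,0.1,0,0,0,0,1,0,0,0,0,0,0,1,0,0,0,0,0,0,1])

```text
time: 12.82
tool_pos: [0.5836, -0.2089, 0.238]
ee_rot: [-3.141, 0.0, 1.504]
wrist_force: [-3.2, -0.2, -3.1]
width: 0.0095
```

Light contact (3 N), so the back is on the uprights. Easing off slightly and lowering in steps.

Call:
arm_command(plan=[0,-0.05,0.2,0,0,0,1,0,0,0.2,0,0,0,1,0,0,0,0,0,0,1])

```text
time: 13.2
tool_pos: [0.5835, -0.2089, 0.2335]
ee_rot: [-3.141, -0.0, 1.504]
wrist_force: [-1.8, -0.1, -3.7]
width: 0.0097
```

Call:
arm_command(plan=[0,0,0.2,0,0,0,1,0,0,0.2,0,0,0,1,0,0,0,0,0,0,1])

```text
time: 13.58
tool_pos: [0.5835, -0.2089, 0.2302]
ee_rot: [3.142, 0.0, 1.504]
wrist_force: [-3.4, -0.0, -1.5]
width: 0.0099
```

Call:
arm_command(plan=[0,0,0.2,0,0,0,1,0,0,0.2,0,0,0,1,0,0,0,0,0,0,1])

```text
time: 13.95
tool_pos: [0.5834, -0.2089, 0.2262]
ee_rot: [-3.141, 0.0, 1.504]
wrist_force: [-3.6, 0.5, 1.3]
width: 0.0097
```

Call:
arm_command(plan=[0,0,0.2,0,0,0,1,0,0,0.2,0,0,0,1,0,0,0,0,0,0,1])

```text
time: 14.32
tool_pos: [0.5832, -0.209, 0.222]
ee_rot: [-3.141, 0.0, 1.504]
wrist_force: [-4.4, 1.1, 2.9]
width: 0.0097
```

Call:
arm_command(plan=[0,0,0.2,0,0,0,1,0,0,0.1,0,0,0,1,0,0,0,0,0,0,1])

```text
time: 14.7
tool_pos: [0.5832, -0.2091, 0.2183]
ee_rot: [-3.14, 0.0, 1.503]
wrist_force: [-5.2, 0.8, 0.4]
width: 0.0096
```

Call:
arm_command(plan=[0,0,0.2,0,0,0,1,0,0,0.1,0,0,0,1,0,0,0,0,0,0,1])

```text
time: 15.08
tool_pos: [0.5836, -0.2096, 0.2159]
ee_rot: [3.141, 0.001, 1.503]
wrist_force: [-5.3, -2.2, 0.3]
width: 0.0098
```

```bash
python3 - <<'E'
from h import *
st(); snap('wrist','wJ.png');st();snap('side','sJ.png')
t=cv2.imread('pics/wJ.png'); u=cv2.imread('pics/sJ.png')
cv2.imwrite('pics/c14.png',np.hstack([cv2.resize(t[50:150,300:400],(400,400),interpolation=cv2.INTER_CUBIC),cv2.resize(u[100:200,320:420],(400,400),interpolation=cv2.INTER_CUBIC)]))
E
```

```text
t 15.07 p [ 0.5836 -0.2096  0.2159] rpy [3.1414e+00 1.0000e-03 1.5032e+00] F [-5.3  -2.15  0.33] M [-0.28  0.88  0.  ] w 0.0098
t 15.12 p [ 0.5836 -0.2096  0.216 ] rpy [3.1414e+00 1.0000e-03 1.5031e+00] F [-4.28 -2.95  1.68] M [-0.21  1.    0.05] w 0.0096
```

View pics/c14.png

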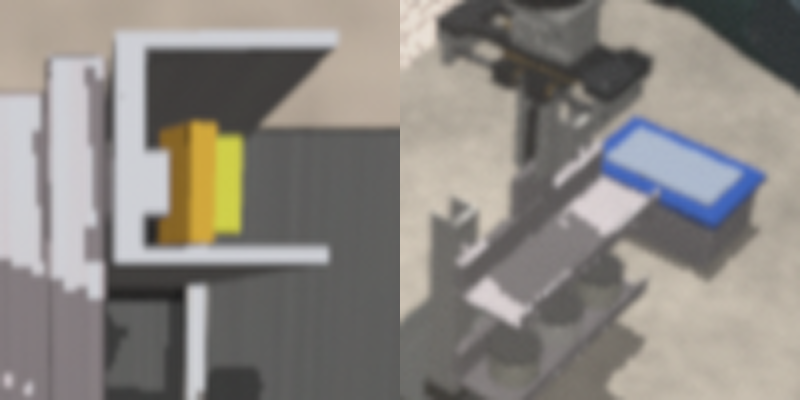

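Call:
arm_command(plan=[0,0,0.2,0,0,0,1,0,0,0.1,0,0,0,1,0,0,0,0,0,0,1])

```text
time: 15.55
tool_pos: [0.5836, -0.2096, 0.214]
ee_rot: [3.14, 0.001, 1.503]
wrist_force: [-6.2, -1.3, 4.3]
width: 0.0098
```

Call:
arm_command(plan=[0,0,0.2,0,0,0,1,0,0,0.1,0,0,0,1,0,0,0,0,0,0,1])

```text
time: 15.92
tool_pos: [0.5836, -0.2096, 0.2119]
ee_rot: [3.14, 0.002, 1.503]
wrist_force: [-6.1, -2.5, 6.8]
width: 0.0098
```

Call:
arm_command(plan=[0,0,0.2,0,0,0,1,0,0,0.1,0,0,0,1,0,0,0,0,0,0,1])

```text
time: 16.3
tool_pos: [0.5837, -0.2096, 0.2099]
ee_rot: [3.139, 0.002, 1.503]
wrist_force: [-6.6, -1.5, 9.4]
width: 0.0095
```

```bash
python3 - <<'E'
from h import *
st(); w=snap('wrist','wK.png');u=snap('side','sK.png');t=snap('top','tK.png')
a=cv2.imread('pics/sK.png'); k=6
x0,y0=320,105
c=cv2.resize(a[y0:y0+95,x0:x0+95],None,fx=k,fy=k,interpolation=cv2.INTER_CUBIC)
yaw=-.064;ex=np.array([np.cos(yaw),np.sin(yaw),0]);ey=np.array([-np.sin(yaw),np.cos(yaw),0]);O=np.array([.5880,-.2097,0])
sill=.1885
for (x,y,z,col) in [(0,110,8,(0,0,255)),(0,-110,8,(0,0,255)),(-10,110,8,(0,0,255)),(-75,110,-13,(0,0,255)),(-75,-110,-13,(0,0,255)),(0,105,46,(0,255,0)),(0,75,46,(0,255,0)),(0,-105,46,(0,255,0)),(0,-75,46,(0,255,0))]:
    P=O+ex*x/1e3+ey*y/1e3+np.array([0,0,sill+z/1e3]); q=proj(u,P)
    cv2.circle(c,(int((q[0]-x0+.5)*k),int((q[1]-y0+.5)*k)),3,col,-1)
cv2.imwrite('pics/c15.png',c)
E
```

```text
t 16.3 p [ 0.5837 -0.2096  0.2099] rpy [3.1385e+00 2.1000e-03 1.5032e+00] F [-6.55 -1.54  9.35] M [-0.09  1.36  0.01] w 0.0095
```

View pics/c15.png

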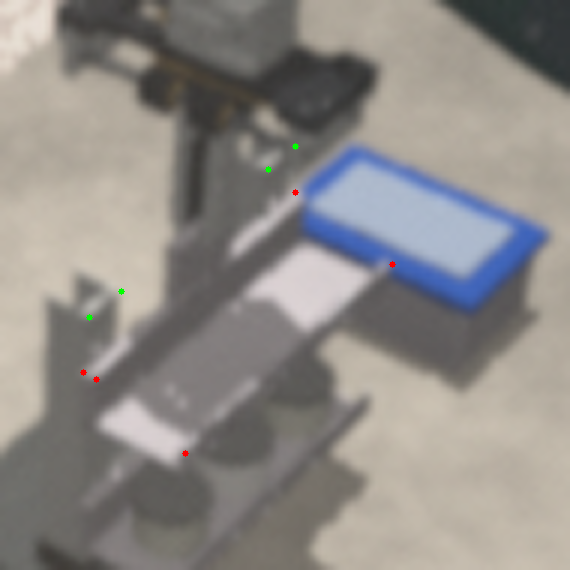

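View pics/wK.png

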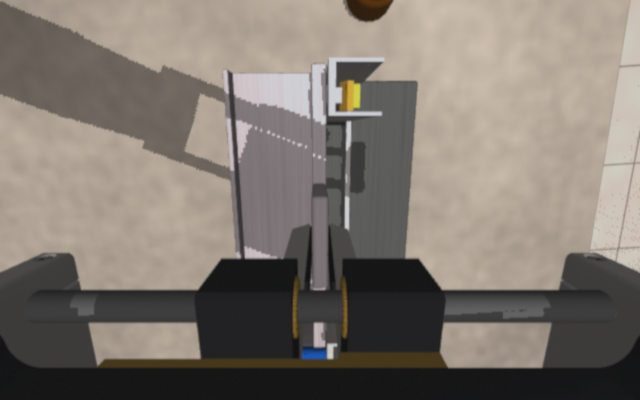

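```bash
python3 - <<'E'
import cv2,numpy as np
from h import *
u=snap('side')
I=cv2.imread('pics/sI.png');K=cv2.imread('pics/sK.png')
yaw=-.064;ex=np.array([np.cos(yaw),np.sin(yaw),0]);ey=np.array([-np.sin(yaw),np.cos(yaw),0])
g=lambda a:cv2.cvtColor(a,cv2.COLOR_BGR2GRAY)
def pt(tcp,x,y,z): 
    zs=tcp[2]-.052; o=np.array([tcp[0],tcp[1],0])+ex*.005+np.array([0,0,zs]); return np.array(proj(u,o+ex*x+ey*y+np.array([0,0,z])))
TI=[.5832,-.2089,.238];TK=[.5837,-.2096,.2099]
for n,x,y,z in(('Lback',0,.11,.041),('Llip',-.075,.11,.01),('Rlip',-.075,-.11,.01),('Rback',-.005,-.1,.041)):
    a=pt(TI,x,y,z);b=pt(TK,x,y,z)
    ia=np.round(a).astype(int);h=6
    tm=g(I)[ia[1]-h:ia[1]+h+1,ia[0]-h:ia[0]+h+1]
    ib=np.round(b).astype(int);w=10
    sr=g(K)[ib[1]-h-w+3:ib[1]+h+w-2,ib[0]-h-w+3:ib[0]+h+w-2]
    kk=8
    r=cv2.matchTemplate(cv2.resize(sr,None,fx=kk,fy=kk,interpolation=cv2.INTER_CUBIC),cv2.resize(tm,None,fx=kk,fy=kk,interpolation=cv2.INTER_CUBIC),cv2.TM_CCOEFF_NORMED)
    _,m,_,l=cv2.minMaxLoc(r)
    obs=np.array([ib[0]-h-w+3+l[0]/kk+h,ib[1]-h-w+3+l[1]/kk+h])-ia
    print(n,a.round(1),'pred shift',(b-a).round(2),'obs',obs.round(2),'score',round(m,2))
c=[cv2.resize(q[110:185,325:400],(400,400),interpolation=cv2.INTER_CUBIC) for q in(I,K)]
cv2.imwrite('pics/c16.png',np.hstack(c))
E
```

```text
Lback [333.4 160. ] pred shift [-0.14  5.98] obs [0. 6.] score 0.9
Llip [350.7 175.8] pred shift [-0.41  5.77] obs [-0.25  5.38] score 0.96
Rlip [385.4 144.3] pred shift [-0.88  5.75] obs [4.25 2.  ] score 0.85
Rback [368.9 131.8] pred shift [-0.64  5.92] obs [-4.12  9.12] score 0.81
```

View pics/c16.png

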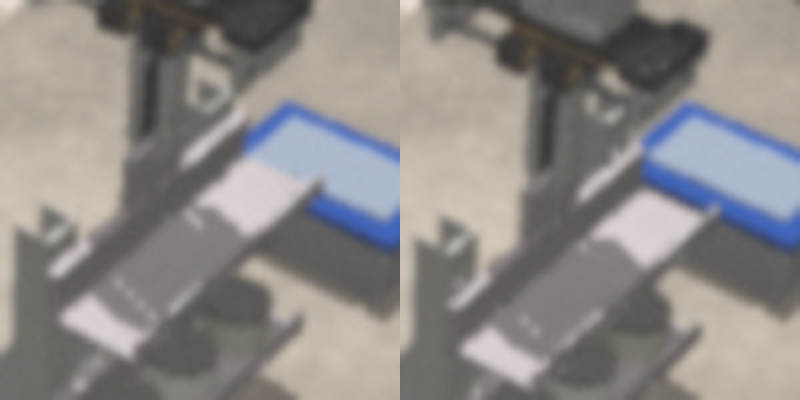

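The left end tracked exactly and the right end may stand ~2–3 mm high. Push is only ~14 N so far, so I'll press further.

Call:
arm_command(plan=[0,0,0.2,0,0,0,1,0,0,0.1,0,0,0,1,0,0,0,0,0,0,1])

```text
time: 16.88
tool_pos: [0.5838, -0.2097, 0.2079]
ee_rot: [3.138, 0.003, 1.503]
wrist_force: [-6.9, -1.3, 10.8]
width: 0.0098
```

Call:
arm_command(plan=[0,0,0.2,0,0,0,1,0,0,0.1,0,0,0,1,0,0,0,0,0,0,1])

```text
time: 17.25
tool_pos: [0.5839, -0.2097, 0.2059]
ee_rot: [3.137, 0.003, 1.503]
wrist_force: [-7.7, 0.2, 13.8]
width: 0.0091
```

Call:
arm_command(plan=[0,0,0.2,0,0,0,1,0,0,0.1,0,0,0,1,0,0,0,0,0,0,1])

```text
time: 17.62
tool_pos: [0.5839, -0.2097, 0.2039]
ee_rot: [3.136, 0.003, 1.503]
wrist_force: [-8.8, -0.2, 14.7]
width: 0.0103
```

```bash
python3 - <<'E'
from h import *
st(); w=snap('wrist','wL.png');u=snap('side','sL.png');st()
I=cv2.imread('pics/wI.png');K=cv2.imread('pics/wL.png')
c=[cv2.resize(q[50:130,300:380],(400,400),interpolation=cv2.INTER_CUBIC) for q in(I,K)]
cv2.imwrite('pics/c17.png',np.hstack(c))
E
```

```text
t 17.62 p [ 0.5839 -0.2097  0.2039] rpy [3.1357 0.0034 1.5033] F [-8.76 -0.17 14.66] M [0.08 1.86 0.03] w 0.0103
t 17.73 p [ 0.5839 -0.2097  0.2039] rpy [3.1357 0.0034 1.5033] F [-9.15 -0.52 15.71] M [0.11 1.83 0.03] w 0.0095
```

View pics/c17.png

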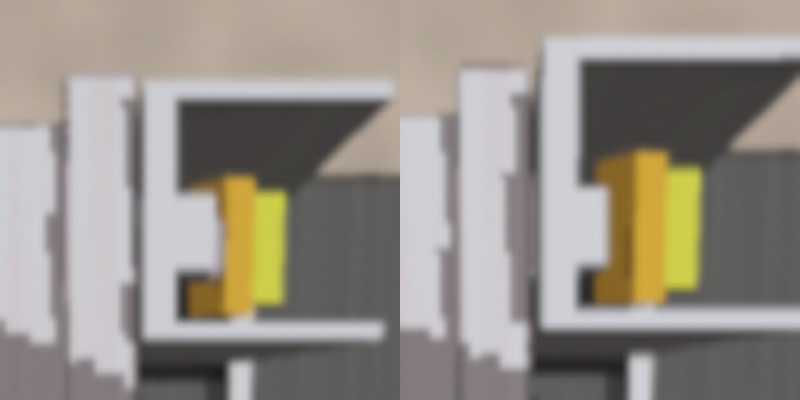

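```bash
python3 - <<'E'
from h import *
c=[]
for n in('wI','wK','wL'):
    q=cv2.imread('pics/%s.png'%n)
    c.append(cv2.resize(q[315:365,295:350],None,fx=4.8,fy=9,interpolation=cv2.INTER_CUBIC))
cv2.imwrite('pics/c18.png',np.clip(np.hstack(c)*1.3,0,255))
c=[]
for n in('sI','sK','sL'):
    q=cv2.imread('pics/%s.png'%n)
    c.append(cv2.resize(q[110:190,330:396],None,fx=4,fy=6,interpolation=cv2.INTER_CUBIC))
cv2.imwrite('pics/c19.png',np.hstack(c))
E
```

```text
[ WARN:0@0.426] global loadsave.cpp:1063 imwrite_ Unsupported depth image for selected encoder is fallbacked to CV_8U.
```

View pics/c18.png

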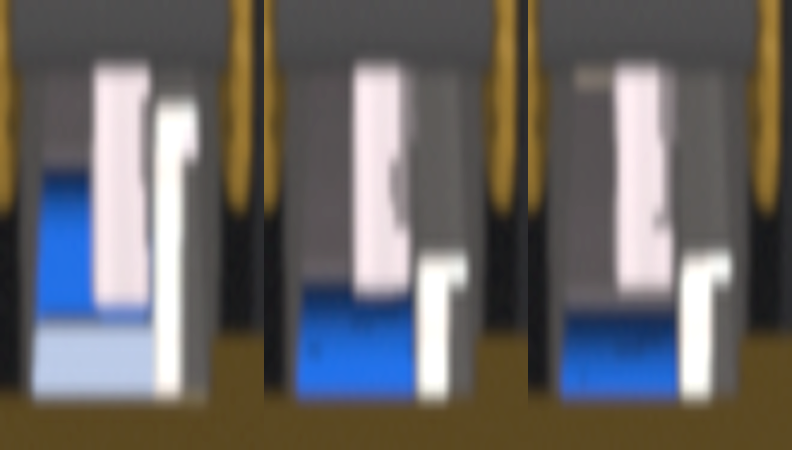

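View pics/c19.png

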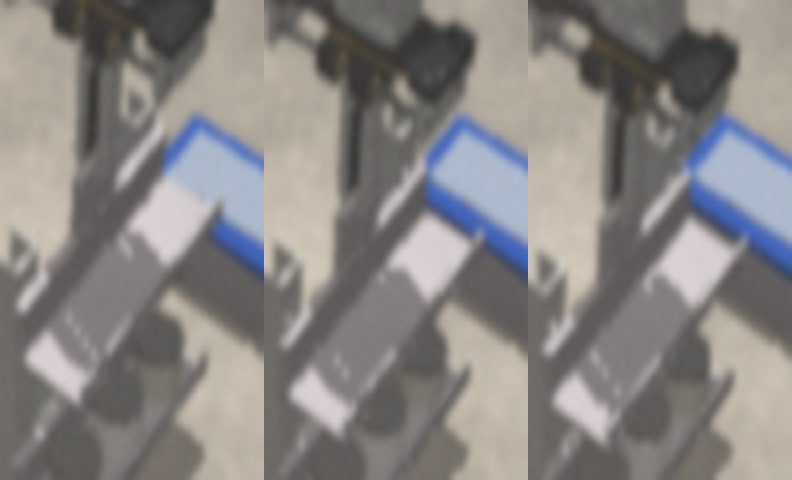

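Call:
arm_command(plan=[0,-0.03,0.2,0,0,0,1,0,0,0.1,0,0,0,1,0,0,0,0,0,0,1])

```text
time: 18.1
tool_pos: [0.584, -0.2098, 0.2019]
ee_rot: [3.134, 0.004, 1.503]
wrist_force: [-8.8, -0.1, 18.6]
width: 0.01
```

Call:
arm_command(plan=[0,-0.03,0.2,0,0,0,1,0,0,0,0,0,0,1])

```text
time: 18.35
tool_pos: [0.584, -0.2098, 0.2006]
ee_rot: [3.133, 0.004, 1.504]
wrist_force: [-8.7, 0.1, 18.3]
width: 0.0096
```

Push of ~23 N with a steady spring slope and no further snap. Easing off to see where it rests.

Call:
arm_command(plan=[0,0,-0.4,0,0,0,1,0,0,-0.4,0,0,0,1,0,0,-0.4,0,0,0,1,0,0,-0.4,0,0,0,1,0,0,-0.3,0,0,0,1,0,0,0,0,0,0,1])

```text
time: 19.1
tool_pos: [0.5836, -0.2096, 0.213]
ee_rot: [3.139, 0.002, 1.503]
wrist_force: [-4.2, -1.9, 4.9]
width: 0.0096
```

Call:
arm_command(plan=[0,-0.1,-0.3,0,0,0,1,0,0,-0.2,0,0,0,1,0,0,0,0,0,0,1])

```text
time: 19.48
tool_pos: [0.5824, -0.2087, 0.2164]
ee_rot: [3.141, -0.0, 1.504]
wrist_force: [-1.7, -3.2, 0.8]
width: 0.0096
```

```bash
python3 - <<'E'
from h import *
st(); w=snap('wrist','wM.png');u=snap('side','sM.png');st()
E
```

```text
t 19.48 p [ 0.5824 -0.2087  0.2164] rpy [ 3.1414e+00 -3.0000e-04  1.5041e+00] F [-1.66 -3.21  0.81] M [-0.47  0.07  0.02] w 0.0096
t 19.57 p [ 0.5824 -0.2087  0.2165] rpy [ 3.1413e+00 -2.0000e-04  1.5041e+00] F [-1.57 -2.14 -0.47] M [-0.4  -0.    0.03] w 0.0096
```

Call:
arm_command(plan=[0,0,-0.2,0,0,0,1,0,0,-0.2,0,0,0,1,0,0,0,0,0,0,1])

```text
time: 19.95
tool_pos: [0.5821, -0.2078, 0.2194]
ee_rot: [-3.14, -0.002, 1.505]
wrist_force: [1.2, 0.2, -6.9]
width: 0.0097
```

Call:
arm_command(plan=[0,0,-0.2,0,0,0,1,0,0,-0.1,0,0,0,1,0,0,0,0,0,0,1])

```text
time: 20.32
tool_pos: [0.582, -0.2079, 0.2198]
ee_rot: [-3.137, -0.003, 1.505]
wrist_force: [5.4, -0.2, -18.3]
width: 0.0097
```

Call:
arm_command(plan=[0,0,-0.2,0,0,0,1,0,0,-0.1,0,0,0,1,0,0,0,0,0,0,1])

```text
time: 20.7
tool_pos: [0.5818, -0.2078, 0.22]
ee_rot: [-3.134, -0.004, 1.505]
wrist_force: [7.3, -0.9, -25.2]
width: 0.0098
```

It resists a 21 N net upward pull at z≈0.220 (home level ≈0.219), so it is locked. Relaxing the pull and looking.

Call:
arm_command(plan=[0,0,0.3,0,0,0,1,0,0,0.3,0,0,0,1,0,0,0,0,0,0,1])

```text
time: 21.08
tool_pos: [0.5818, -0.2079, 0.2197]
ee_rot: [-3.14, -0.002, 1.505]
wrist_force: [4.9, 1.9, -16.6]
width: 0.0094
```

```bash
python3 - <<'E'
from h import *
st(); w=snap('wrist','wN.png');u=snap('side','sN.png');t=snap('top','tN.png');st()
c=[]
for n in('wI','wN'):
    q=cv2.imread('pics/%s.png'%n)
    c.append(cv2.resize(q[50:130,300:380],(400,400),interpolation=cv2.INTER_CUBIC))
cv2.imwrite('pics/c20.png',np.hstack(c))
a=cv2.imread('pics/sN.png');b=cv2.imread('pics/tN.png')
cv2.imwrite('pics/c21.png',np.hstack([cv2.resize(a[110:190,325:405],(400,400),interpolation=cv2.INTER_CUBIC),cv2.resize(b[160:240,345:425],(400,400),interpolation=cv2.INTER_CUBIC)]))
E
```

```text
t 21.07 p [ 0.5818 -0.2079  0.2197] rpy [-3.1399e+00 -1.8000e-03  1.5045e+00] F [  4.86   1.88 -16.56] M [ 0.42 -0.94 -0.02] w 0.0094
t 21.23 p [ 0.5818 -0.208   0.2198] rpy [-3.1400e+00 -1.7000e-03  1.5045e+00] F [  4.18   2.66 -18.2 ] M [ 0.57 -0.98 -0.02] w 0.0094
```

View pics/c20.png

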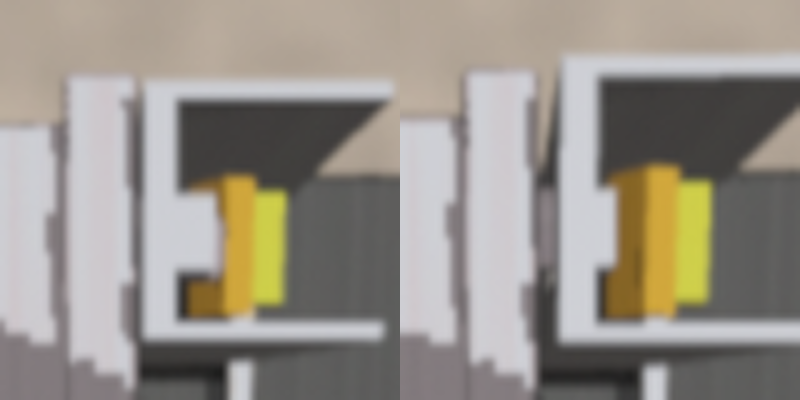

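View pics/c21.png

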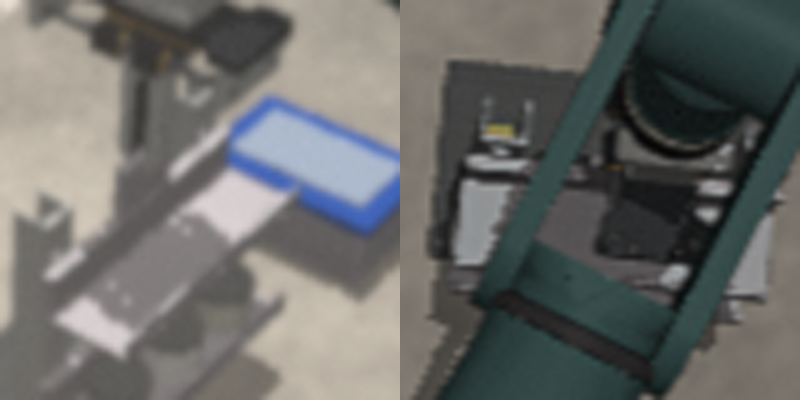

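```bash
python3 - <<'E'
from h import *
q={n:cv2.cvtColor(cv2.imread('pics/%s.png'%n),cv2.COLOR_BGR2GRAY).astype(float) for n in('wD','wE','wF','wG','wH','wI','wJ','wK','wL','wM','wN')}
for n,g in q.items():
    # left end of plate top: profile in columns 315-324 ; right end
    pl=g[50:80,315:324].mean(1); d=np.abs(np.diff(pl)); i=d.argmax(); 
    j=slice(max(i-2,0),i+3); le=50.5+ (np.arange(len(d))[j]*d[j]).sum()/d[j].sum()
    pr=g[340:358,316:322].mean(1); d=np.abs(np.diff(pr)); i=d.argmax(); j=slice(max(i-2,0),i+3); re=340.5+(np.arange(len(d))[j]*d[j]).sum()/d[j].sum()
    print(n,'left %.2f right %.2f'%(le,re), pr.astype(int)[:])
c=[]
for n in('wI','wN'):
    a=cv2.imread('pics/%s.png'%n)
    c.append(cv2.resize(a[315:365,290:355],None,fx=6,fy=9,interpolation=cv2.INTER_CUBIC))
cv2.imwrite('pics/c22.png',np.hstack(c))
E
```

```text
wD left 63.57 right 346.28 [177 177 177 177 177 175 171 163 161 160 161 161 162 163 163 163 163 158]
wE left 63.48 right 346.07 [174 174 174 174 173 172 167 161 160 161 161 161 162 162 163 163 163 157]
wF left 65.06 right 348.57 [183 182 183 183 183 182 182 177 153 112  84  77  77  77  78  79  79  77]
wG left 65.07 right 348.49 [181 181 181 181 181 181 180 175 155 134 142 153 156 156 156 156 156 151]
wH left 65.05 right 348.85 [180 180 180 180 180 180 180 174 152 110  96 125 149 155 155 155 155 150]
wI left 65.03 right 348.80 [179 179 179 179 179 179 178 174 151 114 101 126 149 154 155 155 154 150]
wJ left 64.46 right 347.07 [179 180 180 180 180 177 160 123  81  68  72  77  79  79  79  79  79  79]
wK left 63.64 right 347.10 [179 180 180 180 180 175 155 111  63  44  49  59  67  73  77  79  80  79]
wL left 63.39 right 346.87 [175 178 180 180 179 174 151 110  77  54  37  36  41  48  58  67  72  76]
wM left 63.84 right 347.41 [180 180 180 180 180 179 173 143  91  66  69  73  76  78  79  80  79  79]
wN left 64.29 right 347.39 [180 180 181 180 180 180 173 146  97  72  73  76  78  79  79  80  79  79]
```

View pics/c22.png

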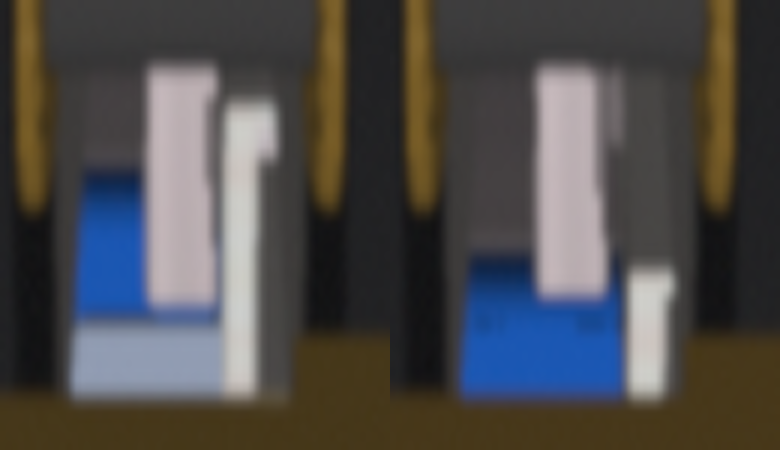

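Between the 20 N push and the 16 N pull the end rows show no tilt change, so both ends are rigidly held. I'll press lightly to seat the necks, then relax.

Call:
arm_command(plan=[0,0.05,0.4,0,0,0,1,0,0,0.4,0,0,0,1,0,0.05,0.3,0,0,0,1,0,0,0,0,0,0,1,0,0,0,0,0,0,1])

```text
time: 21.85
tool_pos: [0.5824, -0.2095, 0.2139]
ee_rot: [3.139, 0.002, 1.503]
wrist_force: [-3.5, 2.4, 2.9]
width: 0.0098
```

Call:
arm_command(plan=[0,0,0.3,0,0,0,1,0,0,0.3,0,0,0,1,0,0,0,0,0,0,1])

```text
time: 22.22
tool_pos: [0.5824, -0.2095, 0.2096]
ee_rot: [3.138, 0.003, 1.503]
wrist_force: [-6.1, 1.7, 8.5]
width: 0.0094
```

Call:
arm_command(plan=[0,0,0.3,0,0,0,1,0,0,0.3,0,0,0,1,0,0,0,0,0,0,1])

```text
time: 22.6
tool_pos: [0.5826, -0.2096, 0.2056]
ee_rot: [3.136, 0.004, 1.503]
wrist_force: [-8.4, 4.2, 13.2]
width: 0.0096
```

Call:
arm_command(plan=[0,0,0,0,1,0,1,0,0,0,0,1,0,1,0,0,0,0,0,0,1])

```text
time: 22.98
tool_pos: [0.5831, -0.209, 0.2058]
ee_rot: [3.135, -0.032, 1.504]
wrist_force: [-5.5, 5.2, 12.7]
width: 0.0096
```

Call:
arm_command(plan=[0,0,0,0,-1,0,1,0,0,0,0,-1,0,1,0,0,0,0,0,0,1])

```text
time: 23.35
tool_pos: [0.5832, -0.21, 0.206]
ee_rot: [3.134, 0.006, 1.503]
wrist_force: [-6.2, 2.6, 13.1]
width: 0.0096
```

Call:
arm_command(plan=[0,0,0,0,-1,0,1,0,0,0,0,-1,0,1,0,0,0,0,0,0,1])

```text
time: 23.72
tool_pos: [0.5831, -0.2112, 0.2061]
ee_rot: [3.134, 0.042, 1.502]
wrist_force: [-6.7, -0.1, 13.0]
width: 0.0097
```

Call:
arm_command(plan=[0,0,0,0,1,0,1,0,0,0,0,1,0,1,0,0,0,0,0,0,1])

```text
time: 24.1
tool_pos: [0.5832, -0.2103, 0.2059]
ee_rot: [3.134, 0.005, 1.503]
wrist_force: [-5.8, 2.9, 13.2]
width: 0.0099
```

```bash
python3 - <<'E'
from h import *
st(); w=snap('wrist','wO.png')
g=w['pixels'].mean(2)
pl=g[50:80,315:324].mean(1); d=np.abs(np.diff(pl)); i=d.argmax(); j=slice(max(i-2,0),i+3); print('left',50.5+(np.arange(len(d))[j]*d[j]).sum()/d[j].sum())
pr=g[340:358,316:322].mean(1); d=np.abs(np.diff(pr)); i=d.argmax(); j=slice(max(i-2,0),i+3); print('right',340.5+(np.arange(len(d))[j]*d[j]).sum()/d[j].sum())
E
```

```text
t 24.1 p [ 0.5832 -0.2103  0.2059] rpy [3.1339 0.0048 1.5027] F [-5.78  2.94 13.17] M [ 0.42  1.32 -0.02] w 0.0099
left 62.349194729136165
right 346.59879032258067
```

Nothing gave. Easing to near zero load, then opening.

Call:
arm_command(plan=[0,0,-0.4,0,0,0,1,0,0,-0.4,0,0,0,1,0,-0.05,-0.3,0,0,0,1,0,0,-0.2,0,0,0,1,0,0,0,0,0,0,1])

```text
time: 24.78
tool_pos: [0.5829, -0.2101, 0.2124]
ee_rot: [3.139, 0.003, 1.503]
wrist_force: [-2.4, -0.2, 5.0]
width: 0.0095
```

Call:
arm_command(plan=[0,-0.05,-0.3,0,0,0,1,0,0,-0.2,0,0,0,1,0,0,0,0,0,0,1])

```text
time: 25.15
tool_pos: [0.5824, -0.2095, 0.2157]
ee_rot: [3.141, 0.001, 1.503]
wrist_force: [0.0, -1.9, 1.5]
width: 0.0099
```

Call:
arm_command(plan=[0,0,0,0,0,0,0.85,0,0,0,0,0,0,0.7,0,0,0,0,0,0,0.6,0,0,0,0,0,0,0.5,0,0,0,0,0,0,0.5,0,0,0,0,0,0,0.5,0,0,0,0,0,0,0.5])

```text
time: 26.02
tool_pos: [0.582, -0.2088, 0.216]
ee_rot: [3.141, 0.0, 1.504]
wrist_force: [0.3, 0.5, -0.4]
width: 0.0469
```

Call:
arm_command(plan=[0,0,-1.5,0,0,0,0.5,0,0,-3,0,0,0,0.5,0,0,-3,0,0,0,0.5,0,0,-3,0,0,0,0.5,0,0,0,0,0,0,0.5,0,0,0,0,0,0,0.5])

```text
time: 26.78
tool_pos: [0.5819, -0.2088, 0.3203]
ee_rot: [-3.141, -0.0, 1.504]
wrist_force: [-0.1, 0.6, -0.2]
width: 0.0471
```

```bash
python3 - <<'E'
from h import *
st(); w=snap('wrist','wP.png');u=snap('side','sP.png');t=snap('top','tP.png');st()
a=cv2.imread('pics/sP.png')
cv2.imwrite('pics/c23.png',cv2.resize(a[105:195,320:420],None,fx=6,fy=6,interpolation=cv2.INTER_CUBIC))
E
```

```text
t 26.77 p [ 0.5819 -0.2088  0.3203] rpy [-3.1409e+00 -2.0000e-04  1.5038e+00] F [-0.1   0.59 -0.22] M [-0.03 -0.07 -0.02] w 0.0471
t 26.93 p [ 0.5816 -0.2086  0.319 ] rpy [-3.1385e+00 -1.1000e-03  1.5038e+00] F [ 0.25 -0.66  0.18] M [-0.06 -0.06 -0.04] w 0.0467
```

View pics/c23.png

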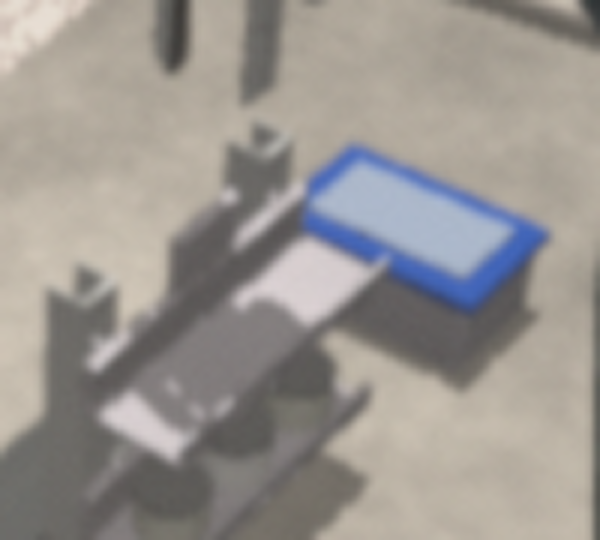

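View pics/wP.png

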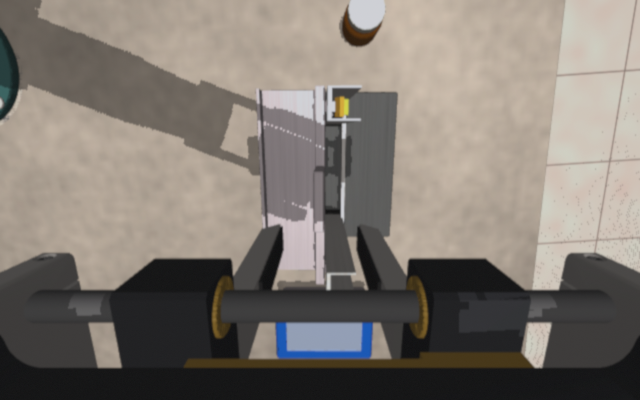

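Released and lifted clear. The side view hints that the right end may be a little high, so I'll check properly with the wrist camera from the front, tilted.

```bash
python3 - <<'E'
from h import *
Rt=R.from_euler('xyz',[np.pi,0,1.507])*R.from_rotvec([np.radians(-35),0,0])
plan([0.484,-0.285,0.36],0,6,0,tilt=Rt)
E
```

```text
now [ 0.5816 -0.2086  0.319 ] [-3.1385e+00 -1.1000e-03  1.5038e+00] t 26.93
-1.38, -1.54, -0.68, -5.9, -0, -0, 0,
-1.38, -1.46, -0.83, -5.9, -0, -0, 0,
-1.38, -1.37, -0.98, -5.9, -0, -0, 0,
-1.38, -1.26, -1.11, -5.9, -0, -0, 0,
-1.38, -1.14, -1.24, -5.9, -0, -0, 0,
-1.38, -1.01, -1.35, -5.9, -0, -0, 0,
```

Call:
arm_command(plan=[-1.4,-1.5,-1,-5.9,0,0,0,-1.4,-1.5,-1,-5.9,0,0,0,-1.4,-1.4,-1,-5.9,0,0,0,-1.4,-1.3,-1.1,-5.9,0,0,0,-1.4,-1.1,-1.2,-5.9,0,0,0,-1.4,-1,-1.4,-5.9,0,0,0,0,0,0,0,0,0,0,0,0,0,0,0,0,0])

```text
time: 27.92
tool_pos: [0.4839, -0.2862, 0.3663]
ee_rot: [2.525, -0.001, 1.504]
wrist_force: [0.6, 0.6, 1.0]
width: 0.0938
```

```bash
python3 - <<'E'
from h import *
st(); w=snap('wrist','wQ.png');st()
E
```

```text
t 27.93 p [ 0.4839 -0.2862  0.3663] rpy [ 2.5248e+00 -7.0000e-04  1.5038e+00] F [0.56 0.57 0.96] M [-0.04  0.17 -0.02] w 0.0938
t 27.98 p [ 0.4844 -0.2859  0.3665] rpy [ 2.5245e+00 -5.0000e-04  1.5050e+00] F [-0.6  -0.68 -0.23] M [-0.06  0.13  0.01] w 0.094
```

View pics/wQ.png

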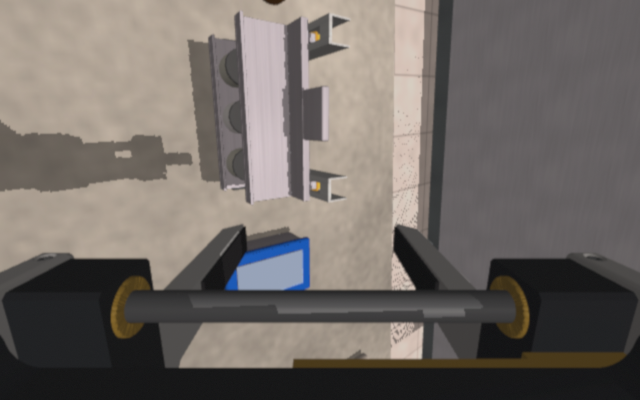

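A clear front view: both uprights (325,33) and (328,187), slots with orange catches, and the shelf between. Zooming to compare the two ends.

```bash
python3 - <<'E'
from h import *
a=cv2.imread('pics/wQ.png')
c=[cv2.resize(a[y:y+60,280:355],None,fx=5.3,fy=8,interpolation=cv2.INTER_CUBIC) for y in(5,153)]
cv2.imwrite('pics/c24.png',np.clip(np.hstack(c).astype(float)*1.2,0,255).astype(np.uint8))
E
```

```text
(no output)
```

View pics/c24.png

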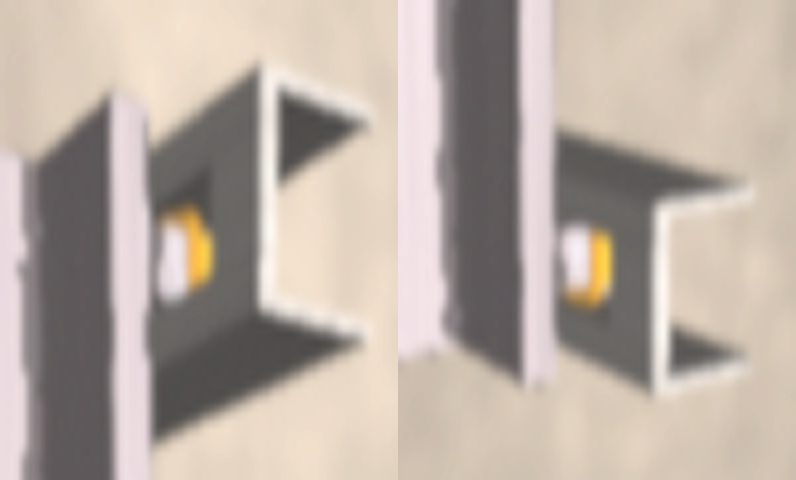

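```bash
cat > front.py <<'E'
from h import *
yaw=-.064;ex=np.array([np.cos(yaw),np.sin(yaw),0]);ey=np.array([-np.sin(yaw),np.cos(yaw),0])
O=np.array([.5880,-.2097,0])
def onface(s,T,u,v,x=0.):
    o,d=ray(s,u,v,T); k=((O-o)@ex+x)/(d@ex); P=o+d*k; return (P-O)@ey*1e3,P[2]*1e3
def edge(g,v,lo,hi,k=1):
    """strongest |gradient| columns in row v"""
    p=cv2.GaussianBlur(g,(1,3),0)[v,lo:hi]; d=np.diff(p); return d
E
python3 - <<'E'
from front import *
s=snap('wrist'); o={'tool_pos':np.array([.4841,-.286,.3664]),'ee_rot':np.array([2.5247,-.0006,1.5042])}
T=wristT(s,o)
P=lambda X,Y,y0,off,x=0:tuple(np.round(onface(s,T,280+(X-off+.5)/5.3-.5,y0+(Y+.5)/8-.5,x),2))
for n,a in(('L plate',(149,150,5,0,-.001)),('L plate',(149,300,5,0,-.001)),('L up outer',(261,62,5,0)),('L up inner',(259,308,5,0)),
 ('R plate',(553,230,153,398,-.001)),('R plate end',(550,385,153,398,-.001)),('R up inner',(655,195,153,398)),('R up outer',(653,397,153,398)),
 ('L claw top edge',(186,260,5,0)),('R claw top edge',(590,260,153,398))):
    print(n,P(*a))
E
```

```text
L plate (np.float64(104.13), np.float64(203.75))
L plate (np.float64(84.17), np.float64(203.3))
L up outer (np.float64(104.97), np.float64(243.57))
L up inner (np.float64(75.08), np.float64(243.13))
R plate (np.float64(-84.33), np.float64(202.29))
R plate end (np.float64(-111.28), np.float64(200.33))
R up inner (np.float64(-73.04), np.float64(243.47))
R up outer (np.float64(-104.77), np.float64(242.91))
L claw top edge (np.float64(86.83), np.float64(216.59))
R claw top edge (np.float64(-87.19), np.float64(217.15))
```

Both uprights' tops read 243 mm (sunk ~3 mm by the load). The shelf's plate top lies 40 mm (left) and 41 mm (right) below them, against 38 mm nominal, so neither end stands high and it is level within ~1 mm. One last look at the bystanders, then I'll hand in.

```bash
python3 - <<'E'
from h import *
a=cv2.imread('pics/top0.png');t=snap('top','tZ.png');b=cv2.imread('pics/tZ.png')
for n,(x,y,r) in {'jar':(329,183,12),'box':(458,210,24),'tray':(204,193,22)}.items():
    m=cv2.matchTemplate(b[y-r-6:y+r+6,x-r-6:x+r+6],a[y-r:y+r,x-r:x+r],cv2.TM_CCOEFF_NORMED);_,v,_,l=cv2.minMaxLoc(m);print(n,'shift px',l[0]-6,l[1]-6,round(v,2))
st()
from bench import close_job
print(close_job())
E
```

```text
jar shift px 0 0 1.0
box shift px 0 0 0.86
tray shift px 0 0 1.0
t 28.07 p [ 0.4848 -0.2857  0.3667] rpy [ 2.5243e+00 -3.0000e-04  1.5061e+00] F [0.2  0.02 0.09] M [0.04 0.18 0.  ] w 0.094
the job is handed in; nothing more can be done
None
```

The steel shelf is hung in the top pair of slots and released, and the job was handed in at 28 s; no verdict was reported. I gripped it by its tab, slid both claws into the slots until the back touched the uprights, and pressed down to about 23 N. I then pulled up with about 21 N net to test the lock, pressed to about 18 N again and let go.

**Last checks:**
- **Lock:** the shelf held against the pull, and its ends showed no change of tilt between push and pull.
- **Height:** in the tilted front view, its back plate lies 40 mm (left) and 41 mm (right) below the upright tops. Fully home should be 38 mm. The 2–3 mm difference is about what the camera calibration and the unknown gap at the back would explain, and neither end stands high.
- **Bystanders:** the jar, food box and tray stack show no shift in the top view.
- **Robot:** it stands clear of everything, with wrist force near zero.

**Disagreement:** rough corner readings in the side camera suggested the right end was a few millimetres high. The sharper front view contradicts this (level within about 1 mm), and I went with that.

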